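# Pack an ascender beside its twin under a squeeze-tab keeper

### The arm

A 6-joint arm with a two-finger parallel gripper is mounted at the origin on the work surface. World frame = base frame: x ahead of the robot, y to its left, z up, the work surface at z = 0. Lengths are in m, angles in rad, forces in N, time in s.
With the tool pointing down it reaches from about 0.35 to 0.95 m from the base axis. Payload 17.4 kg.
Tool frame: the origin (TCP) lies between the finger pads; the fingertips stand 22 mm ahead of it and the grasp point (between the pads) lies 3 mm ahead of it; z points along the fingers, y is the line along which they close (so a half turn about z gives the same grasp; the last joint's range is limited). The gripper opens to 93 mm and grips with 3 to 60 N. Pads are 15 mm wide; open, the fingers measure 128 mm over their backs; the gripper's body (75 mm by 188 mm) begins 65 mm behind the grasp point.
Start: joints at [-1.25, 0.116, 1.442, -0, 1.584, -0.038], TCP at [0.237, -0.632, 0.202] pointing down, gripper open.
Joint ranges: [-2.83, 2.83], [-0.83, 2.19], [0.07, 2.5], [-1.14, 4.28], [0.01, 3], [-2.97, 2.97]. Speed limits (rad/s): [1.89, 1.89, 2.22, 3.14, 3.14, 3.14].

### API

Orientations are given as a rotation vector (axis times angle).
In Python, from cell import * gives the robot as it stands. The module is installed in compiled form; this text tells all that it offers.
- The arm moves only by the tool send_rows, never from a script. Its argument "motion" is a list of rows, each an object with "claw": the closure in counts, from 0 (fully open) to 255 (shut); "slide": the shift along the tool's x, y, z in m, a list of three; "dr": the turn, a rotation vector about the tool's x, y, z in rad, a list of three. A call has 1 to 8 rows; each row is the pose to reach, as a shift and turn from the pose commanded when the call began, along the tool's axes at that moment; what a row does not reach only later rows make up. A row lasts 1/12 s, in which the tool goes at most 41.7 mm and 7.16 degrees, less where a joint would pass 70% of its speed; a pose out of reach is approached as far as the arm can. A call with a gripper value outside its range is refused whole. The fingers move at their own pace and stop on an object; the grip force is fixed at half the most. Time passes only in rows, so rows that repeat a pose let the fingers close. It gives the time, the measured TCP pose, the force, the opening and the grip force at its end, in the units of the state.
- get_obs(): the state, without advancing time (a new reading comes with each control period).
- get_image(name): name is "scene" or "top" or "wrist"; returns a dict with "frame" (420x560x3 uint8, red, green, blue), "range_z" (420x560 float32, m along the optical axis (not along the pixel's ray), 0 where there is no reading), "vfov" (degrees; the focal length in pixels is half the picture's height over the tangent of half this angle, whatever the lens; pixels are square), "cx", "cy" (the principal point, pixels), "R" (3x3) and "t" (3): a world point X has camera coordinates R X + t. Camera axes: x right, y down, z forward; pixel columns grow to the right and rows downward; lengths in m; the calibration is good to about 2 mm. A picture is of the moment at which its call begins.
- hand_in(): hands the job in; it is judged then, once.
The state is a dict: "time": time; "joint_positions": joint angles; "joint_vel": joint speeds; "joint_torque": joint torques, N m; "position": TCP position; "tcp_rot": TCP orientation; "wrist_force": force on the tool from outside, world axes, zero at the start; "torque": the same for the moment, N m; "grip_width": finger opening in m; "gripper_force": force on a finger pad.
Only numpy, scipy, OpenCV 4.12 (cv2) and the standard library are available. Lean on these libraries where they do the work, as an engineer would, in place of code of your own. Each camera call takes 0.05 s, during which the arm holds its last target. There are 200 camera calls.

### The job

Pack the loose ascender on the light box into the sloping kit tray beside its twin: squeeze both release tabs of the keeper knob, swing the keeper bar right off the tray until it stops, and lay the ascender flat in the empty half of the tray, head to tail with the one already there. Then squeeze the tabs again, swing the keeper back over both ascenders to its stop and let the tabs spring out so that it is locked. Leave the twin in the tray and do not disturb the other gear on the shelf.

Things in the scene. Friction and masses are not known exactly. Their poses are not given: they have to be found in the camera images.
- nest: Grey kit tray, face sloped 30 deg down to the robot (fixed, place varies). Origin: on its floor (z = 0), where the loose ascender's origin belongs; axes as the packed ascender's: x up the slope, y along the tray to the left, z square out of the floor. Floor x -99..126, y -118..118 mm. Clearance of the packed ascender about 2.5 mm to the rims, 3 to 4 mm to the twin; knob axis at x = 81, y = 0.
- rim_mid (a point): Middle of the tray's upper rim (tray frame x = 20.5, y = 0, z = 5 mm). Rims 10 mm high, 6 mm thick surround the room for two ascenders: inner faces x = -89 and 17.5, y = -97.5 and 97.5 mm. The long rims are missing from y = -35 to 35 mm, for fingers. From the packed limb to the knob's round base (37 mm radius, 26 mm high) there are 29 mm.
- ascender: Loose silver ascender body lying flat, 0.17 to 0.34 kg, 24 mm thick, origin on its underside at the limb's centre. Limb x -15..15, y -95..95 mm; head to -x at the +y end: x -55..-15 for y 25..72, x -40..-15 for y 72..95 mm; hooked foot x -29..-15 for y -95..-76 mm. Limb bare on both sides for y -70..20 mm. Mass centre about x = -10, y = 15 mm.
- twin: Identical loose ascender already in the tray's lower half, turned half round (its x axis points down the slope), origin at tray frame x = -73, y = 0, z = 0 mm. Its head and foot interlock with those of the ascender to be packed.
- twin_seat (a point): Point on the tray floor where the twin's origin belongs (tray frame x = -73, y = 0, z = 0 mm).
- knob_grip (a point): On the knob axis at mid-height of the release tabs, 54 mm above the tray floor; turns with the knob. z: along the axis, out of the tray; x: away from the keeper bar; the tabs face +y and -y. Tabs: grey ribbed plates 24 mm wide (x), 24 mm high (z -12..12 mm), outer faces 30 mm from the axis (60 mm across), on the flat sides of a black grip 46 x 30 mm that ends 18 mm above this point.
- bar_tip (a point): Tip of the steel keeper bar, 155 mm from the knob axis. The bar is 22 mm wide, lies 26.5 to 32.5 mm above the tray floor, is one piece with the knob and passes 2.5 mm over the packed ascenders.
- keeper (a joint): Angle of knob and bar, rad: 0 = locked, bar pointing down the slope (-x of the tray) over the middle of both ascenders. Grows counter-clockwise seen from above the tray (bar swings to -y of the tray) to its stop at 1.309 = open, bar clear of the ascenders' room. Friction 0.06 N m. Pins on the tabs drop into notches only at 0 and 1.309 (within 0.03) and hold it there, with 0.04 of play.
- tab_l (a joint): Travel of the tab on the knob's +y side, m: 0 = sprung out, 0.007 = home (46 mm across both). Spring 4 N out, 10 N home. The knob turns only while both tabs are in by about 0.0035 or more; keeping them pinched, a gripper can turn the knob by them. About 0.0035 if let go between the notches.
- tab_r (a joint): The same for the tab on the knob's -y side.
- carabiner: Purple locking carabiner lying flat, 116 x 72 mm, up to 17 mm high, origin at its centre on the shelf. Bystander.
- sleeve: Black rubber grip sleeve lying flat, 118 x 36 mm, 28 mm high, long along its x axis, origin at its centre on the shelf. Bystander.
- tape: Yellow tape measure lying on its side, 74 x 68 mm, 36 mm high, origin at its centre on the shelf. Bystander.
- cleaner: White cleaner bottle standing between the light box and the tray, 52 mm in diameter, 185 mm tall, origin at the centre of its foot. Bystander.
Things that resemble listed ones, but are neither listed nor needed, are in the scene too. What is shaped like the ascender but green or orange is not meant.

How it is judged:
On the way, in this order (a step that is already met when the one before it is completed fails the run):
1. the keeper bar is swung fully off the tray (value of joint keeper above 1.2 rad), for 0.1 s.
2. the ascender lies flat in the empty half of the tray and is let go (distance between ascender and nest below 0.009 m and z of ascender in the frame of nest below 0.004 m and angle between the z axis of ascender and the z axis of nest, either way round below 0.06 rad and angle between the x axis of ascender and the x axis of nest, either way round below 0.09 rad and value of joint keeper above 1.2 rad and contact force between the fingers and ascender below 0.1 N), for 0.2 s.
3. the keeper bar is back over both ascenders (value of joint keeper below 0.08 rad), for 0.1 s.
At the end, for the whole second after the job is handed in: Both ascenders lie flat and at rest in the tray, each origin within 9 mm of its place (the packed one at most 4 mm above the floor, within 0.06 rad of flat and 0.09 rad of square), the keeper is back within 0.08 rad of its locked position and both tabs are sprung out to within 1.5 mm (distance between ascender and nest below 0.009 m and z of ascender in the frame of nest below 0.004 m and angle between the z axis of each of ascender, twin and the z axis of nest, either way round below 0.06 rad and angle between the x axis of ascender and the x axis of nest, either way round below 0.09 rad and distance between twin and twin_seat below 0.009 m and value of joint keeper below 0.08 rad and value of joint each of tab_l, tab_r below 0.0015 m and linear speed of each of ascender, twin below 0.02 m/s); the robot touches nothing.
It fails at once if the carabiner is shoved more than 30 mm (distance of carabiner from where it was at the start of the episode above 0.03 m).
It fails at once if the sleeve is shoved more than 30 mm (distance of sleeve from where it was at the start of the episode above 0.03 m).
It fails at once if the tape is shoved more than 30 mm (distance of tape from where it was at the start of the episode above 0.03 m).
It fails at once if the cleaner bottle is shoved more than 30 mm or tipped over (distance of cleaner from where it was at the start of the episode above 0.03 m or angle between cleaner's own z axis and vertical above 0.5 rad).
It fails at once if the twin is taken or knocked out of the tray (distance between twin and twin_seat above 0.03 m).
It also fails if it takes over 72 s, if anything falls off the work surface, if the arm or the gripper's body presses on something with over 40 N, if the wrist force passes 120 N, or if a joint passes its speed limit or range.

## Working session

There is one attempt and no reset: what is moved stays moved. The work goes in short steps, Python scripts to look and compute and a tool call to move; the robot and the scene stay as the last step left them, time stands still between calls to the robot, and variables do not carry over. Pictures are saved under pics/ and viewed, at most 10 in all, crops included, and the job is handed in when it is done.

Besides the shell and the picture viewer there is one more tool, called after "Call:" as name(argument=value, ...), one argument or row to a line, values as JSON. send_rows: Moves the arm, as the interface text tells. Its arguments: {"type":"object","properties":{"motion":{"type":"array"}},"required":["motion"]}

```bash
mkdir -p pics; python3 - <<'E'
from cell import *
import numpy as np,cv2
o=get_obs();print({k:np.round(v,3).tolist() for k,v in o.items()})
for n in("scene","top"):
    d=get_image(n);np.savez(n+'.npz',**d)
    cv2.imwrite(f'pics/{n}0.png',d["frame"][:,:,::-1])
    print(n,d["vfov"],d["cx"],d["cy"],d["R"].round(4).tolist(),d["t"].round(4).tolist(),(d["range_z"]>0).mean())
E
```

```text
{'time': 0.0, 'joint_positions': [-1.25, 0.116, 1.442, -0.0, 1.584, -0.038], 'joint_vel': [0.0, 0.0, -0.002, 0.001, 0.0, -0.001], 'joint_torque': [-0.003, -72.126, -62.262, 0.078, 0.024, -0.0], 'position': [0.237, -0.632, 0.202], 'tcp_rot': [-3.09, -0.56, 0.0], 'wrist_force': [-0.576, -0.604, -0.662], 'torque': [-0.046, 0.001, 0.008], 'gripper_force': 0.0, 'grip_width': 0.093}
scene 54.81818429594491 275.5243099176713 211.0005529207475 [[-0.0953, 0.9954, 0.0011], [0.833, 0.0804, -0.5475], [-0.5451, -0.0512, -0.8368]] [0.135, -0.2866, 1.3991] 0.9959991496598639
top 43.3433512791046 286.48929339222053 211.72447851840184 [[0.0239, -0.9994, 0.0245], [-0.9847, -0.0277, -0.1722], [0.1728, -0.02, -0.9848]] [-0.1115, 0.4447, 1.4409] 0.9956887755102041
```

View pics/scene0.png

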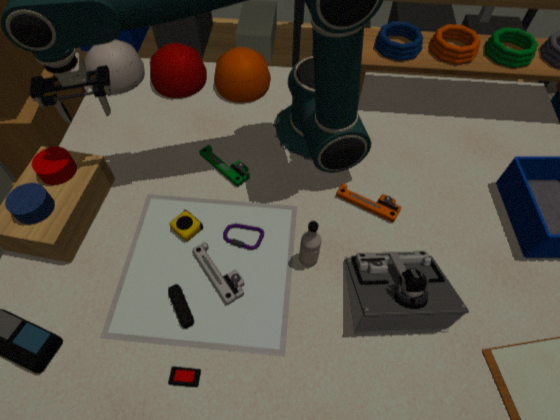

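View pics/top0.png

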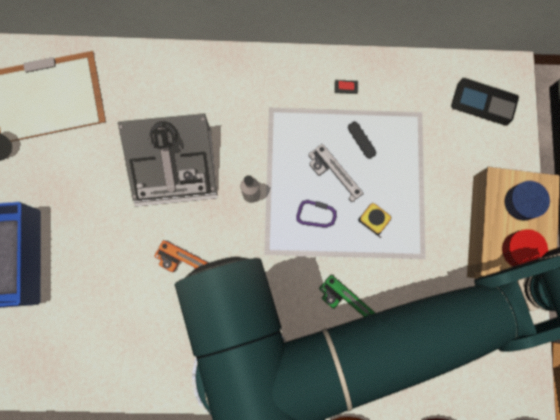

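The silver ascender is at top (336,172) and scene (217,272). It could be confused with the green one at top (345,295), the orange at top (180,257), or the packed twin at top (168,190). I pick the silver one on the light box. Next I'll check it in a close crop and measure.

```bash
cat > h.py <<'E'
import numpy as np,cv2
def load(n): return dict(np.load(n+'.npz'))
def foc(d): return 210/np.tan(np.radians(float(d["vfov"]))/2)
def cloud(d):
    z=d["range_z"].astype(float);v,u=np.mgrid[:420,:560];f=foc(d)
    c=np.stack([(u-d["cx"])/f*z,(v-d["cy"])/f*z,z],-1)
    return (c-d["t"])@d["R"]
def proj(d,X):
    c=np.asarray(X)@d["R"].T+d["t"];f=foc(d);return np.stack([c[...,0]/c[...,2]*f+d["cx"],c[...,1]/c[...,2]*f+d["cy"]],-1)
E
python3 - <<'E'
from h import *
for n in("top","scene"):
    d=load(n);P=cloud(d)
    if n=="top":
        box,tray,asc=(340,240,330,250),(120,112,216,205),(300,135,370,205)
        a=d["frame"][100:215,105:400,::-1]; cv2.imwrite('pics/c1.png',cv2.resize(a,None,fx=2.7,fy=2.7,interpolation=2))
        for p in [(290,130),(400,130),(290,240),(350,225),(240,100),(230,240)]: print(p,P[p[1],p[0]].round(4))
        b=P[135:205,300:370].reshape(-1,3);hb=np.median(P[118:135,280:400,2]);print('boxtop',hb)
        m=(b[:,2]>hb+.015);print(m.sum(),np.percentile(b[m],[2,50,98],axis=0).round(3))
        np.set_printoptions(linewidth=200)
        print((P[112:210:4,118:222:4,2]*1000).astype(int))
E
```

```text
(290, 130) [ 7.002e-01 -1.052e-01  2.000e-04]
(400, 130) [ 0.7113 -0.4328 -0.0016]
(290, 240) [ 0.3718 -0.1124  0.0096]
(350, 225) [ 0.4212 -0.2844 -0.0019]
(240, 100) [ 0.7917  0.0466 -0.0074]
(230, 240) [ 0.3685  0.0582 -0.0013]
boxtop 0.0011871726217306498
1209 [[ 0.476 -0.333  0.017]
 [ 0.594 -0.242  0.024]
 [ 0.679 -0.149  0.038]]
[[   3    0    4    0    1    3    3   -4   -2    0    0   -3   -2   -1   -3    0    1    3   -2    3    2   -5    3    8   -2    3]
 [   0    0    1    0    0   -2   -3    2   -2    0   -3    3    0  125  132  131  137  126  129  137  129  131   -2   -1   -1   -4]
 [  -5   -3  131  135  134  135  138  130  138  136  134  132  123  127  124  125  129  124  124  126  127  122  121   -3    5    0]
 [ 132  136  129  131  128  126  129  126  119  140  147  146  152  139  122  122  120  121  122  124  116  118  114   -3    5    0]
 [   1  120  123  125  123  121  122  118  121  152  152  157  131  143  132  117  118  119  113  119 1498  113  117   21    2    4]
 [   6  118  120  122  116  121  114  117  133  182  189  184  174  139  138  110  113  115  111 
[... 1863 characters left out ...]
 51   54   59   50   33   28    0]
 [  -5   -4   -2    7   37   58   53   57   56   53   50   53   49   55   52   50   51   52   49   48   49   36   31   21   24   -2]
 [   0    0   -1    3   33   46   51   52   47   47   53   18   24   19   22   10   16   13   16    6    2    4    0    2    2   -2]
 [   3    2    0    7   22   27   12   10   13    4    0    2    2    8    3    7    1   13    3   -5   -2    5    5   -1   -3    2]
 [  -6    2    0    1    6    0    4    4    5   -3   -2    6   -2   -2   -3   -2    8    1    0    3    0    4    1    0    0    0]
 [   4    6    2    0    2    3    4    5    2   -6    0    3   -1    1   -4    0    0    2   -3   -6   -3    1    3   -8   -7   -6]]
```

View pics/c1.png

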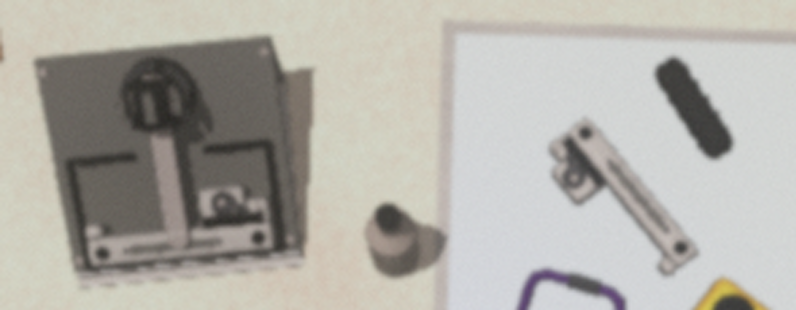

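The crop confirms it: silver ascender with limb from (586,130) to (683,250), head at (570,175) and foot at (667,268). The tray has its twin low with its head on the right, and the knob is at (158,95).

```bash
cat > tray.py <<'E'
from h import *
def fit(d,win):
    P=cloud(d);u0,v0,u1,v1=win;Q=P[v0:v1,u0:u1].reshape(-1,3)
    ok=(Q[:,2]>.03)&(Q[:,2]<.25);Q=Q[ok];rng=np.random.default_rng(0)
    best=None
    for i in range(400):
        p=Q[rng.choice(len(Q),3,False)];n=np.cross(p[1]-p[0],p[2]-p[0]);n/=np.linalg.norm(n)+1e-12;n*=np.sign(n[2])
        if n[2]<.8: continue
        c=(abs((Q-p[0])@n)<.004).sum()
        if best is None or c>best[0]: best=(c,n,p[0])
    c,n,p=best
    for _ in range(5):
        m=abs((Q-p)@n)<.006;p=Q[m].mean(0);n=np.linalg.svd(Q[m]-p,full_matrices=False)[2][2];n*=np.sign(n[2])
    return n,p,c
def rays(d,uv):
    uv=np.asarray(uv,float);f=foc(d);c=np.stack([(uv[...,0]-d["cx"])/f,(uv[...,1]-d["cy"])/f,np.ones(uv.shape[:-1])],-1)
    return c@d["R"],-d["R"].T@d["t"]
def hit(d,uv,n,p):
    r,o=rays(d,uv);return o+r*(((p-o)@n)/(r@n))[...,None]
E
python3 - <<'E'
from tray import *
for n,win in(("top",(112,108,222,212)),("scene",(335,240,475,335))):
    d=load(n);nn,p,c=fit(d,win);tilt=np.degrees(np.arccos(nn[2]));print(n,nn.round(4),p.round(4),c,'tilt',tilt,'az',np.degrees(np.arctan2(-nn[1],-nn[0])))
    if n=="top":
        # plate mask : close points over plane
        P=cloud(d);h=(P-p)@nn;m=((abs(h)<.09)&(P[...,2]>.02)&(P[...,2]<.25)).astype(np.uint8);m[:,:112]=0;m[:,222:]=0;m[:108]=0;m[212:]=0
        m=cv2.morphologyEx(m,cv2.MORPH_CLOSE,np.ones((5,5)));m=cv2.morphologyEx(m,cv2.MORPH_OPEN,np.ones((7,7)))
        ct=max(cv2.findContours(m,0,1)[0],key=cv2.contourArea)[:,0]
        X=hit(d,ct,nn,p);az=np.array([-nn[0],-nn[1],0]);az/=np.linalg.norm(az)
        ex=az*nn[2]+np.array([0,0,1])*np.hypot(nn[0],nn[1]);ey=np.cross(nn,ex)
        q=np.stack([(X-p)@ex,(X-p)@ey],-1).astype(np.float32)*1000
        r=cv2.minAreaRect(q);print('rect',r)
        W=p+ex*r[0][0]/1000+ey*r[0][1]/1000;print('centre',W)
    # ascender colour mask
d=load("top");hsv=cv2.cvtColor(d["frame"],cv2.COLOR_RGB2HSV);g=hsv[...,2]
P=cloud(d);m=((g<185)).astype(np.uint8)
w=np.zeros_like(m);w[138:206,302:368]=1;m*=w
nl,lab,st,ce=cv2.connectedComponentsWithStats(m)
for i in range(1,nl):
    if st[i,4]>60:
        ct=cv2.findContours((lab==i).astype(np.uint8),0,1)[0][0][:,0]
        X=hit(d,ct,np.array([0,0,1.]),np.array([0,0,.024]))[:,:2]
        r=cv2.minAreaRect(X.astype(np.float32)*1000);print(i,st[i],np.round(r[0],1),np.round(r[1],1),r[2],cv2.boxPoints(r).round(0).tolist())
print(hit(d,np.array([[250,188.]]),np.array([0,0,1.]),np.array([0,0,.1])))
E
```

```text
top [-0.4926 -0.0664  0.8677] [0.6028 0.2373 0.0911] 3456 tilt 29.805701088043772 az 7.681882051993435
rect ((-24.13420867919922, -3.7038955688476562), (238.6269073486328, 227.8155059814453), 89.90153503417969)
centre [0.58253027 0.23087814 0.0790709 ]
scene [-0.488  -0.0655  0.8704] [0.617  0.2309 0.098 ] 3333 tilt 29.500264890530577 az 7.647136373338899
1 [352 138  16  21 188] [ 644.2 -308.7] [60.2 43.9] 1.818700909614563 [[613.0, -288.0], [615.0, -332.0], [675.0, -330.0], [674.0, -286.0]]
2 [ 308  144   56   59 1032] [ 560.8 -231.6] [192.4  75. ] 39.57570266723633 [[463.0, -264.0], [511.0, -322.0], [659.0, -199.0], [611.0, -141.0]]
3 [302 199  29   7 128] [ 480.7 -183.4] [17.4 79.7] 1.6309667825698853 [[471.0, -144.0], [473.0, -223.0], [491.0, -223.0], [488.0, -143.0]]
[[0.49925905 0.00154584 0.1       ]]
```

```bash
cat > plan.py <<'E'
from h import *
from scipy.spatial.transform import Rotation as Ro
import json,sys
from cell import *
np.set_printoptions(suppress=True)
# tray estimate
def tray():
    t=json.load(open('tray.json'));a=np.radians(t["yaw"]);b=np.radians(30)
    ex=np.array([np.cos(a)*np.cos(b),np.sin(a)*np.cos(b),np.sin(b)]);ey=np.array([-np.sin(a),np.cos(a),0]);n=np.cross(ex,ey)
    return np.stack([ex,ey,n],1),np.array(t["o"])
def go(p,R):
    "prints shift/turn for tool GRASP point p (3 mm ahead of TCP), tool rotation R (columns)"
    o=get_obs();R0=Ro.from_rotvec(o["tcp_rot"]).as_matrix();p=np.array(p)-R[:,2]*.003
    s=R0.T@(p-o["position"]);r=Ro.from_matrix(R0.T@R).as_rotvec()
    print('slide',s.round(4).tolist(),'dr',r.round(4).tolist(),'rows',np.linalg.norm(s)/.0417,np.degrees(np.linalg.norm(r))/7.16,'t',round(o["time"],2))
def toolR(z,y):
    z=z/np.linalg.norm(z);y=y-z*(y@z);y/=np.linalg.norm(y);return np.stack([np.cross(y,z),y,z],1)
E
echo '{"yaw":7.67,"o":[0.5709,0.2293,0.0723]}'>tray.json
python3 - <<'E'
from plan import *
T,o=tray();go(o+T@[.081,0,.054+.16],toolR(-T[:,2],-T[:,1]))
E
```

```text
slide [0.5777, -0.6977, -0.0983] dr [-0.0599, 0.5214, 0.2195] rows 21.849594348797087 4.5525537818288075 t 0.1
```

Call:
send_rows(
  motion=[
    {"claw":0,"slide":[0.01,-0.01,-0.04],"dr":[0,0,0]},
    {"claw":0,"slide":[0.03,-0.03,-0.07],"dr":[0,0,0]},
    {"claw":0,"slide":[0.05,-0.06,-0.09],"dr":[0,0,0]},
    {"claw":0,"slide":[0.07,-0.09,-0.1],"dr":[0,0,0]},
    {"claw":0,"slide":[0.09,-0.12,-0.1],"dr":[0,0,0]},
    {"claw":0,"slide":[0.115,-0.145,-0.1],"dr":[0,0,0]},
    {"claw":0,"slide":[0.14,-0.17,-0.1],"dr":[0,0,0]},
    {"claw":0,"slide":[0.165,-0.2,-0.1],"dr":[0,0,0]},
  ],
)

```text
time: 0.77
position: [0.3215, -0.3855, 0.3019]
tcp_rot: [-3.091, -0.559, 0.0]
wrist_force: [0.2, 0.1, 0.0]
grip_width: 0.093
gripper_force: 0.0
```

Call:
send_rows(
  motion=[
    {"claw":0,"slide":[0.025,-0.03,0],"dr":[0,0,0]},
    {"claw":0,"slide":[0.05,-0.06,0],"dr":[0,0,0]},
    {"claw":0,"slide":[0.075,-0.09,0],"dr":[0,0,0]},
    {"claw":0,"slide":[0.1,-0.12,0],"dr":[0,0,0]},
    {"claw":0,"slide":[0.125,-0.15,0],"dr":[0,0,0]},
    {"claw":0,"slide":[0.15,-0.18,0],"dr":[0,0,0]},
    {"claw":0,"slide":[0.175,-0.21,0],"dr":[0,0,0]},
    {"claw":0,"slide":[0.2,-0.24,0],"dr":[0,0,0]},
  ],
)

```text
time: 1.43
position: [0.4242, -0.09, 0.3023]
tcp_rot: [3.091, 0.56, 0.0]
wrist_force: [1.6, 0.4, -0.3]
grip_width: 0.0933
gripper_force: 0.0
```

```bash
python3 - <<'E'
from plan import *
T,o=tray();go(o+T@[.081,0,.054+.16],toolR(-T[:,2],-T[:,1]))
E
```

```text
slide [0.212, -0.256, 0.0016] dr [-0.0586, 0.5211, 0.2196] rows 7.971418213417846 4.549395907648822 t 1.43
```

Call:
send_rows(
  motion=[
    {"claw":0,"slide":[0.025,-0.03,0],"dr":[0,0,0]},
    {"claw":0,"slide":[0.05,-0.06,0],"dr":[0,0.06,0.02]},
    {"claw":0,"slide":[0.075,-0.09,0],"dr":[-0.01,0.14,0.06]},
    {"claw":0,"slide":[0.1,-0.12,0],"dr":[-0.02,0.24,0.1]},
    {"claw":0,"slide":[0.128,-0.155,0],"dr":[-0.04,0.34,0.14]},
    {"claw":0,"slide":[0.155,-0.187,0],"dr":[-0.05,0.43,0.18]},
    {"claw":0,"slide":[0.18,-0.22,0],"dr":[-0.0586,0.52,0.22]},
    {"claw":0,"slide":[0.207,-0.251,0.0016],"dr":[-0.0586,0.521,0.22]},
  ],
)

```text
time: 2.1
position: [0.5275, 0.2156, 0.3014]
tcp_rot: [-2.989, -0.197, -0.812]
wrist_force: [0.6, -1.1, -0.3]
grip_width: 0.0931
gripper_force: 0.0
```

```bash
python3 - <<'E'
from plan import *
T,o=tray();go(o+T@[.081,0,.054+.16],toolR(-T[:,2],-T[:,1]))
d=get_image("wrist");np.savez('w1.npz',**d);cv2.imwrite('pics/w1.png',d["frame"][:,:,::-1])
print(d["vfov"])
E
```

```text
slide [0.0052, -0.0078, 0.0039] dr [-0.002, -0.0073, -0.0025] rows 0.2434313831065412 0.06339380201858806 t 2.1
60.64959182215244
```

View pics/w1.png

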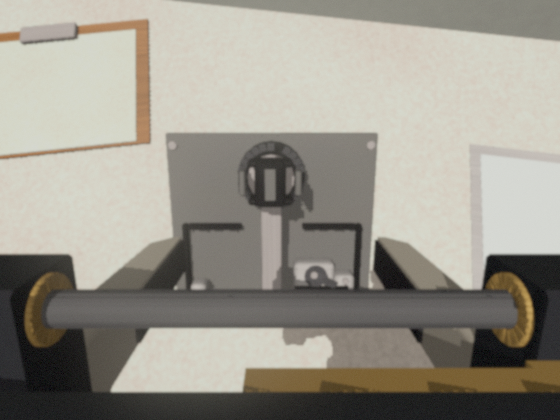

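The wrist view shows the tray's upper edge corners at about (167,133) and (377,133), the knob at (270,180), the bar going down to (270,285), and upper rim pieces at (215,226) and (332,226). Next I compare these with projections of my tray estimate.

```bash
python3 - <<'E'
from plan import *
from tray import hit
d=load('w1')
T,o=tray()
pts={"cornL":(.126,.118,0),"cornR":(.126,-.118,0),"rimL_in":(.0235,.035,.01),"rimR_in":(.0235,-.035,.01),"rimL_out":(.0235,.1035,.01),"rimR_out":(.0235,-.1035,.01),"knobtop":(.081,0,.072),"bartip":(-.074,0,.0325)}
for k,v in pts.items(): print(k,proj(d,o+T@np.array(v)).round(1))
g=cv2.cvtColor(d["frame"],cv2.COLOR_RGB2GRAY).astype(float)
# sub-pixel plate top edge, left, right edges by gradient
gs=cv2.GaussianBlur(g,(5,5),1)
def edge(line,lo):return lo+np.argmax(abs(np.diff(line)))+.5
print('top edge rows',[(c,edge(gs[118:145,c],118)) for c in range(185,371,30)])
print('left',[(r,edge(gs[r,150:200],150)) for r in range(145,236,18)])
print('right',[(r,edge(gs[r,350:400],350)) for r in range(145,236,18)])
print('rim top',[(c,edge(gs[217:227,c],217)) for c in (200,215,230,315,330,345)])
print('rim ends',[edge(gs[r,235:252],235) for r in(225,226,227)],[edge(gs[r,293:310],293) for r in(225,226,227)])
print('bar',[(r,edge(gs[r,252:268],252),edge(gs[r,275:290],275)) for r in range(215,280,12)])
# plane from wrist depth
P=cloud(d);Q=P[138:240,180:370].reshape(-1,3);h=(Q-o)@T[:,2];m=abs(h)<.012;print('floor h med mm',np.median(h[m])*1e3,m.sum());q=Q[m]
c=q.mean(0);n=np.linalg.svd(q-c,full_matrices=False)[2][2];n*=np.sign(n[2]);print(n,np.degrees(np.arccos(n[2])),np.degrees(np.arctan2(-n[1],-n[0])))
E
```

```text
cornL [166. 133.]
cornR [379.8 132.4]
rimL_in [242.6 224.5]
rimR_in [303.8 224.4]
rimL_out [182.8 224.6]
rimR_out [363.8 224.3]
knobtop [271.7 184.4]
bartip [273.4 311.7]
top edge rows [(185, np.float64(132.5)), (215, np.float64(132.5)), (245, np.float64(132.5)), (275, np.float64(132.5)), (305, np.float64(132.5)), (335, np.float64(132.5)), (365, np.float64(132.5))]
left [(145, np.float64(165.5)), (163, np.float64(167.5)), (181, np.float64(168.5)), (199, np.float64(169.5)), (217, np.float64(171.5)), (235, np.float64(172.5))]
right [(145, np.float64(376.5)), (163, np.float64(375.5)), (181, np.float64(374.5)), (199, np.float64(373.5)), (217, np.float64(372.5)), (235, np.float64(371.5))]
rim top [(200, np.float64(222.5)), (215, np.float64(222.5)), (230, np.float64(222.5)), (315, np.float64(222.5)), (330, np.float64(222.5)), (345, np.float64(222.5))]
rim ends [np.float64(241.5), np.float64(242.5), np.float64(242.5)] [np.float64(301.5), np.float64(301.5), np.float64(302.5)]
bar [(215, np.float64(260.5), np.float64(280.5)), (227, np.float64(260.5), np.float64(280.5)), (239, np.float64(261.5), np.float64(280.5)), (251, np.float64(261.5), np.float64(280.5)), (263, np.float64(261.5), np.float64(280.5)), (275, np.float64(261.5), np.float64(276.5))]
floor h med mm 0.1497412173134691 15022
[-0.48281542 -0.06528177  0.8732855 ] 29.157290016945545 7.700299441670111
```

```bash
python3 - <<'E'
from plan import *
T,o=tray();o=o+T@[.0008,.0014,0];json.dump({"yaw":7.67,"o":o.tolist()},open('tray.json','w'));print(o)
go(o+T@[.081,0,.056],toolR(-T[:,2],-T[:,1]))
E
```

```text
[0.57139977 0.23077994 0.0727    ]
slide [0.0051, -0.0037, 0.1587] dr [-0.0036, -0.0007, 0.0016] rows 3.808439852690693 0.032248953448109116 t 2.15
```

Call:
send_rows(
  motion=[
    {"claw":0,"slide":[0.005,-0.004,0.02],"dr":[-0.0036,0,0.0016]},
    {"claw":0,"slide":[0.005,-0.004,0.05],"dr":[-0.0036,0,0.0016]},
    {"claw":0,"slide":[0.005,-0.004,0.08],"dr":[-0.0036,0,0.0016]},
    {"claw":0,"slide":[0.005,-0.004,0.1],"dr":[-0.0036,0,0.0016]},
    {"claw":0,"slide":[0.005,-0.004,0.12],"dr":[-0.0036,0,0.0016]},
    {"claw":0,"slide":[0.005,-0.004,0.14],"dr":[-0.0036,0,0.0016]},
    {"claw":0,"slide":[0.005,-0.004,0.159],"dr":[-0.0036,0,0.0016]},
    {"claw":0,"slide":[0.005,-0.004,0.159],"dr":[-0.0036,0,0.0016]},
  ],
)

```text
time: 2.82
position: [0.6112, 0.228, 0.1609]
tcp_rot: [-3.002, -0.197, -0.795]
wrist_force: [-1.4, 0.3, -0.8]
grip_width: 0.0928
gripper_force: 0.0
```

```bash
python3 - <<'E'
from plan import *
T,o=tray();go(o+T@[.081,0,.056],toolR(-T[:,2],-T[:,1]));print(get_obs()["wrist_force"])
d=get_image("wrist");cv2.imwrite('pics/w2.png',d["frame"][:,:,::-1])
d=get_image("scene");np.savez('s2.npz',**d);cv2.imwrite('pics/s2.png',cv2.resize(d["frame"][200:345,310:490,::-1],None,fx=4,fy=4,interpolation=2))
E
```

```text
slide [0.0031, -0.0081, -0.0021] dr [0.0048, 0.006, -0.0015] rows 0.21305873778189188 0.06275164654269341 t 2.82
[-1.4210516   0.30392143 -0.77578388]
```

View pics/w2.png

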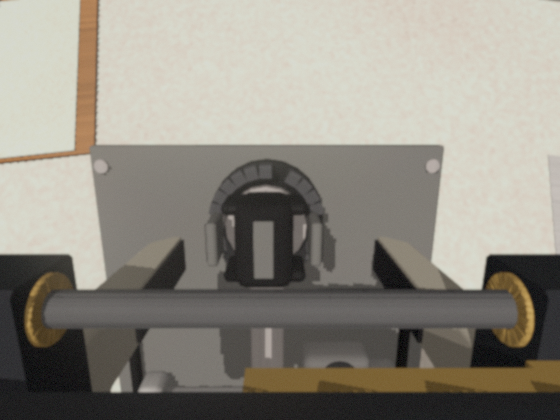

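The knob is centred at column 265 and the fingers straddle about 279, so the tool still has to go about 8 mm in tool −y, as the readout says.

```bash
python3 - <<'E'
from plan import *
T,o=tray();go(o+T@[.081,0,.056],toolR(-T[:,2],-T[:,1]));print(get_obs()["joint_vel"],get_obs()["position"])
E
```

```text
slide [0.0008, -0.0077, 0.0015] dr [0.0039, 0.002, -0.0018] rows 0.1885960381964778 0.037565851063130234 t 2.92
[ 0.00398931 -0.02671401 -0.01688036  0.0001751   0.00349     0.00104185] [0.61126327 0.2284004  0.16516654]
```

Call:
send_rows(
  motion=[
    {"claw":0,"slide":[0.001,-0.004,0.0015],"dr":[0.004,0.002,-0.002]},
    {"claw":0,"slide":[0.001,-0.0075,0.0015],"dr":[0.004,0.002,-0.002]},
    {"claw":0,"slide":[0.001,-0.0075,0.0015],"dr":[0.004,0.002,-0.002]},
    {"claw":0,"slide":[0.001,-0.0075,0.0015],"dr":[0.004,0.002,-0.002]},
  ],
)

```text
time: 3.25
position: [0.6121, 0.2366, 0.1657]
tcp_rot: [-2.993, -0.202, -0.806]
wrist_force: [-0.1, -0.0, -0.0]
grip_width: 0.0926
gripper_force: 0.0
```

```bash
python3 - <<'E'
from plan import *
T,o=tray();go(o+T@[.081,0,.056],toolR(-T[:,2],-T[:,1]));print(get_obs()["wrist_force"])
d=get_image("wrist");cv2.imwrite('pics/w3.png',d["frame"][:,:,::-1])
g=cv2.cvtColor(d["frame"],cv2.COLOR_RGB2GRAY);P=cloud(d)
print(proj(d,o+T@[.126,.118,0]),proj(d,o+T@[.126,-.118,0]))
f=cv2.GaussianBlur(g,(5,5),1).astype(float)
for r in(165,):
  print(80+np.argmax(abs(np.diff(f[r,80:130]))),400+np.argmax(abs(np.diff(f[r,400:470]))))
print(120+np.argmax(abs(np.diff(f[120:165,200]))))
go(o+T@[.081,0,.056],toolR(-T[:,2],-T[:,1]))
E
```

```text
slide [-0.0011, 0.0004, 0.001] dr [-0.001, -0.0026, 0.0005] rows 0.03661904792102189 0.02253742595084238 t 3.25
[-0.06648792 -0.03483762 -0.00153106]
[105.12646066 150.70157762] [456.45177448 150.86580244]
107 452
150
slide [-0.001, 0.0003, 0.0009] dr [-0.0009, -0.0025, 0.0004] rows 0.03303717696968073 0.021470106758675216 t 3.3
```

Call:
send_rows(
  motion=[
    {"claw":100,"slide":[-0.001,0,0.001],"dr":[0,-0.002,0]},
    {"claw":180,"slide":[-0.001,0,0.001],"dr":[0,-0.002,0]},
    {"claw":255,"slide":[-0.001,0,0.001],"dr":[0,-0.002,0]},
    {"claw":255,"slide":[-0.001,0,0.001],"dr":[0,-0.002,0]},
    {"claw":255,"slide":[-0.001,0,0.001],"dr":[0,-0.002,0]},
    {"claw":255,"slide":[-0.001,0,0.001],"dr":[0,-0.002,0]},
    {"claw":255,"slide":[-0.001,0,0.001],"dr":[0,-0.002,0]},
    {"claw":255,"slide":[-0.001,0,0.001],"dr":[0,-0.002,0]},
  ],
)

```text
time: 3.97
position: [0.6118, 0.2362, 0.1634]
tcp_rot: [-2.995, -0.201, -0.802]
wrist_force: [-0.3, -0.5, -0.8]
grip_width: 0.0445
gripper_force: 0.0
```

Call:
send_rows(
  motion=[
    {"claw":255,"slide":[0,0,0],"dr":[0,0,0]},
    {"claw":255,"slide":[0,0,0],"dr":[0,0,0]},
    {"claw":255,"slide":[0,0,0],"dr":[0,0,0]},
  ],
)

```text
time: 4.22
position: [0.6118, 0.2362, 0.1634]
tcp_rot: [-2.995, -0.201, -0.802]
wrist_force: [0.2, 0.1, -0.5]
grip_width: 0.0243
gripper_force: 0.0
```

```bash
python3 - <<'E'
from plan import *
T,o=tray();go(o+T@[.081,0,.056],toolR(-T[:,2],-T[:,1]))
d=get_image("wrist");cv2.imwrite('pics/w4.png',d["frame"][:,:,::-1])
E
```

```text
slide [0.0003, -0.0, -0.0008] dr [-0.0006, 0.0004, 0.0002] rows 0.021193238718735366 0.005642834279301586 t 4.22
```

View pics/w4.png

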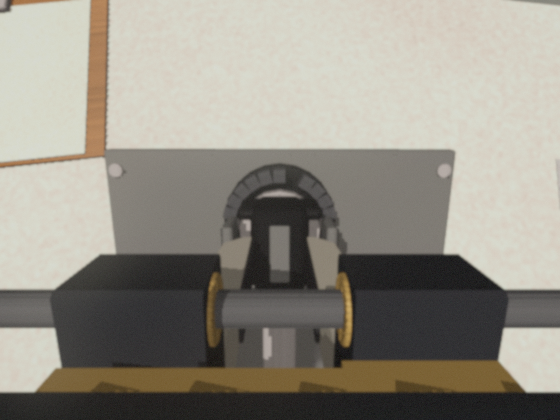

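The fingers (235–320, 250) closed to 24 mm just downslope of the tabs, which show at (228,235) and (330,235), so the pinch missed. I'll check where the TCP really lies.

```bash
python3 - <<'E'
from plan import *
d=get_image("wrist");ob=get_obs();R=Ro.from_rotvec(ob["tcp_rot"]).as_matrix();p=ob["position"];T,o=tray()
print(ob["grip_width"])
for z in(0,.003,.022):print(z,proj(d,p+R[:,2]*z))
P=cloud(d);L=(P-p)@R*1000   # tool frame mm
np.set_printoptions(linewidth=220,suppress=True)
for r in range(160,300,10): print(r,[tuple(L[r,c].round(0).astype(int)) for c in(228,240,260,280,300,320,332)])
K=(P-o)@T*1000
for r in range(170,300,14): print(r,[tuple(K[r,c].round(0).astype(int)) for c in(228,240,260,280,300,320,332)])
E
```

```text
0.016386999784187783
0 [280.1885321  242.97222564]
0.003 [280.17080219 241.09396759]
0.022 [280.0696886 230.3822683]
160 [(np.int64(38), np.int64(-35), np.int64(58)), (np.int64(38), np.int64(-27), np.int64(57)), (np.int64(38), np.int64(-13), np.int64(59)), (np.int64(38), np.int64(0), np.int64(57)), (np.int64(38), np.int64(13), np.int64(59)), (np.int64(38), np.int64(27), np.int64(58)), (np.int64(38), np.int64(35), np.int64(57))]
170 [(np.int64(31), np.int64(-35), np.int64(57)), (np.int64(31), np.int64(-27), np.int64(57)), (np.int64(34), np.int64(-12), np.int64(40)), (np.int64(35), np.int64(0), np.int64(32)), (np.int64(33), np.int64(13), np.int64(44)), (np.int64(31), np.int64(27), np.int64(58)), (np.int64(31), np.int64(35), np.int64(58))]
180 [(np.int64(24), np.int64(-35), np.int64(58)), (np.int64(26), np.int64(-26), np.int64(46)), (np.int64(29), np.int64(-12), np.int64(32)), (np.int64(29), np.int64(0), np.int64(32)), (np.int64(29), np.int64(12), np.int64(33)), (np.int64(24), np.int64(27), np.int64(58)), (np.int64(24), np.int64(35), np.int64(59))]
190 [(np.int64(17), np.int64(-36), np.
[... 5951 characters left out ...]
(112)), (np.int64(115), np.int64(-11), np.int64(169))]
282 [(np.int64(113), np.int64(11), np.int64(171)), (np.int64(91), np.int64(14), np.int64(125)), (np.int64(64), np.int64(10), np.int64(71)), (np.int64(65), np.int64(0), np.int64(72)), (np.int64(64), np.int64(-10), np.int64(71)), (np.int64(90), np.int64(-14), np.int64(125)), (np.int64(114), np.int64(-10), np.int64(174))]
296 [(np.int64(111), np.int64(11), np.int64(174)), (np.int64(111), np.int64(9), np.int64(174)), (np.int64(111), np.int64(4), np.int64(174)), (np.int64(112), np.int64(0), np.int64(176)), (np.int64(111), np.int64(-4), np.int64(175)), (np.int64(111), np.int64(-8), np.int64(174)), (np.int64(112), np.int64(-10), np.int64(176))]
```

The knob is exactly where I expected, at tool (0, 0, −14 mm to its top). The fingers are the surprise: they end at about tool z ≈ −20 mm, above the knob, so the real fingertips sit about 42 mm behind the reported ones. I'll open and measure that offset precisely.

Call:
send_rows(
  motion=[
    {"claw":0,"slide":[0,0,0],"dr":[0,0,0]},
    {"claw":0,"slide":[0,0,0],"dr":[0,0,0]},
    {"claw":0,"slide":[0,0,0],"dr":[0,0,0]},
    {"claw":0,"slide":[0,0,0],"dr":[0,0,0]},
    {"claw":0,"slide":[0,0,0],"dr":[0,0,0]},
    {"claw":0,"slide":[0,0,0],"dr":[0,0,0]},
    {"claw":0,"slide":[0,0,0],"dr":[0,0,0]},
    {"claw":0,"slide":[0,0,0],"dr":[0,0,0]},
  ],
)

```text
time: 4.98
position: [0.6118, 0.2362, 0.1634]
tcp_rot: [-2.995, -0.201, -0.802]
wrist_force: [0.1, 0.3, 0.3]
grip_width: 0.065
gripper_force: 0.0
```

```bash
python3 - <<'E'
from plan import *
ob=get_obs();R=Ro.from_rotvec(ob["tcp_rot"]).as_matrix();p=ob["position"];T,o=tray();print(ob["grip_width"],p)
d=get_image("wrist");L=(cloud(d)-p)@R*1000
for side in(-1,1):
    m=(side*L[...,1]>35)&(side*L[...,1]<70)&(abs(L[...,0])<16)&(L[...,2]>-80)&(L[...,2]<28)
    q=L[m];print('wrist',side,m.sum(),np.percentile(q[:,2],[50,90,97,99]).round(1),q[q[:,2]>np.percentile(q[:,2],90)].mean(0).round(1))
for n in("scene","top"):
    d=get_image(n);L=(cloud(d)-p)@R*1000
    for side in(-1,1):
        m=(side*L[...,1]>40)&(side*L[...,1]<70)&(abs(L[...,0])<20)&(L[...,2]>-80)&(L[...,2]<28)
        q=L[m]
        if len(q)>5: print(n,side,m.sum(),np.percentile(q[:,2],[50,90,97,99]).round(1),q.mean(0).round(1))
    if n=="scene": cv2.imwrite('pics/s3.png',cv2.resize(d["frame"][180:345,310:490,::-1],None,fx=4,fy=3.6,interpolation=2))
E
```

```text
0.06501171723349379 [0.61182175 0.23619375 0.16340686]
wrist -1 1721 [-53.2 -28.2 -21.8 -18.8] [  9.4 -40.  -23.5]
wrist 1 1467 [-53.4 -29.  -22.7 -18.9] [  9.4  39.2 -24. ]
scene -1 102 [-53.8 -27.3 -21.1 -21. ] [ 10.2 -45.  -52.1]
scene 1 156 [-53.2 -29.9 -25.4 -22.8] [  7.5  47.1 -52.9]
```

View pics/s3.png

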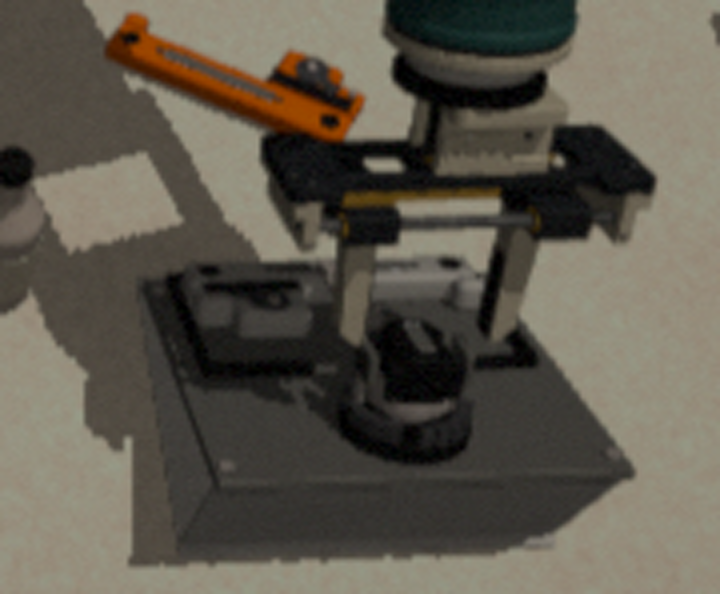

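The picture confirms it: fingertips at about (350,340) and (500,335), above the knob top. I'll set the effective grasp point to tool z = −39.5 mm.

```bash
sed -i 's/p=np.array(p)-R\[:,2\]\*.003/p=np.array(p)+R[:,2]*.0395/' plan.py; python3 - <<'E'
from plan import *
T,o=tray();go(o+T@[.081,0,.056],toolR(-T[:,2],-T[:,1]))
E
```

```text
slide [0.0003, 0.0, 0.0417] dr [-0.0006, 0.0004, 0.0001] rows 0.9996868671512583 0.005689569154315544 t 5.13
```

Call:
send_rows(
  motion=[
    {"claw":0,"slide":[0,0,0],"dr":[0,0,0]},
    {"claw":0,"slide":[0,0,0],"dr":[0,0,0]},
    {"claw":0,"slide":[0,0,0],"dr":[0,0,0]},
    {"claw":0,"slide":[0,0,0.01],"dr":[0,0,0]},
    {"claw":0,"slide":[0,0,0.02],"dr":[0,0,0]},
    {"claw":0,"slide":[0,0,0.03],"dr":[0,0,0]},
    {"claw":0,"slide":[0,0,0.041],"dr":[0,0,0]},
    {"claw":0,"slide":[0,0,0.041],"dr":[0,0,0]},
  ],
)

```text
time: 5.8
position: [0.6321, 0.2386, 0.1244]
tcp_rot: [-2.997, -0.201, -0.797]
wrist_force: [-0.9, 0.2, -0.7]
grip_width: 0.0926
gripper_force: 0.0
```

Call:
send_rows(
  motion=[
    {"claw":255,"slide":[0,0,0],"dr":[0,0,0]},
    {"claw":255,"slide":[0,0,0],"dr":[0,0,0]},
    {"claw":255,"slide":[0,0,0],"dr":[0,0,0]},
    {"claw":255,"slide":[0,0,0],"dr":[0,0,0]},
    {"claw":255,"slide":[0,0,0],"dr":[0,0,0]},
    {"claw":255,"slide":[0,0,0],"dr":[0,0,0]},
    {"claw":255,"slide":[0,0,0],"dr":[0,0,0]},
    {"claw":255,"slide":[0,0,0],"dr":[0,0,0]},
  ],
)

```text
time: 6.47
position: [0.6323, 0.2388, 0.1287]
tcp_rot: [-2.994, -0.201, -0.803]
wrist_force: [-13.6, -4.6, 12.9]
grip_width: 0.0464
gripper_force: 41.9
```

```bash
python3 - <<'E'
from plan import *
T,o=tray();go(o+T@[.081,0,.056],toolR(-T[:,2],-T[:,1]));ob=get_obs();print(ob["grip_width"],ob["gripper_force"],ob["wrist_force"],ob["joint_positions"])
E
```

```text
slide [-0.0002, -0.0002, 0.0013] dr [-0.0003, -0.0004, 0.0002] rows 0.03276407264439617 0.003963011004122812 t 6.47
0.04640778480780398 41.9335625320673 [-13.55670305  -4.57610733  12.89974067] [ 0.38100908 -0.1663477   1.9090362  -0.15727227  0.89422091  1.88463139]
```

Call:
send_rows(
  motion=[
    {"claw":255,"slide":[0,0,0.001],"dr":[0,0,-0.05]},
    {"claw":255,"slide":[0,0,0.001],"dr":[0,0,-0.13]},
    {"claw":255,"slide":[0,0,0.001],"dr":[0,0,-0.22]},
    {"claw":255,"slide":[0,0,0.001],"dr":[0,0,-0.31]},
    {"claw":255,"slide":[0,0,0.001],"dr":[0,0,-0.4]},
    {"claw":255,"slide":[0,0,0.001],"dr":[0,0,-0.49]},
    {"claw":255,"slide":[0,0,0.001],"dr":[0,0,-0.58]},
    {"claw":255,"slide":[0,0,0.001],"dr":[0,0,-0.66]},
  ],
)

```text
time: 7.13
position: [0.6321, 0.2395, 0.1286]
tcp_rot: [2.683, 1.132, 0.753]
wrist_force: [-23.9, -1.4, 18.3]
grip_width: 0.0461
gripper_force: 44.2
```

Call:
send_rows(
  motion=[
    {"claw":255,"slide":[0,0,0],"dr":[0,0,-0.09]},
    {"claw":255,"slide":[0,0,0],"dr":[0,0,-0.18]},
    {"claw":255,"slide":[0,0,0],"dr":[0,0,-0.27]},
    {"claw":255,"slide":[0,0,0],"dr":[0,0,-0.36]},
    {"claw":255,"slide":[0,0,0],"dr":[0,0,-0.45]},
    {"claw":255,"slide":[0,0,0],"dr":[0,0,-0.53]},
    {"claw":255,"slide":[0,0,0],"dr":[0,0,-0.6]},
    {"claw":255,"slide":[0,0,0],"dr":[0,0,-0.65]},
  ],
)

```text
time: 7.8
position: [0.6315, 0.2398, 0.1282]
tcp_rot: [2.088, 1.846, 0.62]
wrist_force: [-30.5, 0.2, 19.0]
grip_width: 0.0459
gripper_force: 44.5
```

```bash
python3 - <<'E'
from plan import *
T,o=tray();go(o+T@[.081,0,.056],toolR(-T[:,2],-T[:,1]));ob=get_obs();print(ob["grip_width"],ob["gripper_force"],ob["wrist_force"],ob["torque"],ob["joint_positions"])
E
```

```text
slide [-0.0007, 0.0008, 0.0012] dr [-0.0028, 0.0001, 1.3135] rows 0.03855249246174227 10.51072874147082 t 7.8
0.04588360357081238 44.52322473993263 [-30.52727818   0.1852558   18.9722028 ] [0.270673   3.33711256 0.32587256] [ 0.38199763 -0.1659396   1.9090374  -0.1550582   0.89533733  0.57087565]
```

Call:
send_rows(
  motion=[
    {"claw":0,"slide":[0,0,0],"dr":[0,0,0]},
    {"claw":0,"slide":[0,0,0],"dr":[0,0,0]},
    {"claw":0,"slide":[0,0,0],"dr":[0,0,0]},
    {"claw":0,"slide":[0,0,0],"dr":[0,0,0]},
    {"claw":0,"slide":[0,0,0],"dr":[0,0,0]},
    {"claw":0,"slide":[0,0,-0.04],"dr":[0,0,0]},
    {"claw":0,"slide":[0,0,-0.08],"dr":[0,0,0]},
    {"claw":0,"slide":[0,0,-0.12],"dr":[0,0,0]},
  ],
)

```text
time: 8.47
position: [0.5722, 0.2305, 0.2313]
tcp_rot: [2.091, 1.842, 0.619]
wrist_force: [0.2, 0.5, 0.8]
grip_width: 0.0921
gripper_force: 0.0
```

Call:
send_rows(
  motion=[
    {"claw":0,"slide":[0,0,-0.03],"dr":[0,0,0]},
    {"claw":0,"slide":[0,0,-0.06],"dr":[0,0,0]},
    {"claw":0,"slide":[0,0,-0.06],"dr":[0,0,0]},
  ],
)

```text
time: 8.72
position: [0.5429, 0.2272, 0.2901]
tcp_rot: [2.087, 1.838, 0.632]
wrist_force: [-0.1, -0.1, 2.0]
grip_width: 0.0932
gripper_force: 0.0
```

```bash
python3 - <<'E'
from plan import *
d=get_image("scene");T,o=tray();P=cloud(d);K=(P-o)@T*1000
m=(K[...,2]>22)&(K[...,2]<40)&(np.hypot(K[...,0]-81,K[...,1])>50)&(np.hypot(K[...,0]-81,K[...,1])<150)&(K[...,0]>25)
q=K[m];print(m.sum(),'bar angle',np.median(np.arctan2(-q[:,1],81-q[:,0])) if m.sum() else None)
# ascender from earlier top picture; asc yaw: y-axis 39.6deg
a=np.radians(39.6);x=np.array([np.sin(a),-np.cos(a),0]);y=np.array([np.cos(a),np.sin(a),0])
c=np.array([.5737,-.2478,0])+y*.0
go(c+[0,0,.18],toolR(np.array([0,0,-1.]),x))
E
```

```text
307 bar angle 1.3420602419812118
slide [-0.4854, 0.0234, 0.1086] dr [0.4335, -0.3237, 0.7351] rows 11.942099084219238 7.303998578219333 t 8.77
```

Call:
send_rows(
  motion=[
    {"claw":0,"slide":[-0.04,0.005,0],"dr":[0,0,0]},
    {"claw":0,"slide":[-0.08,0.01,0],"dr":[0,0,0]},
    {"claw":0,"slide":[-0.12,0.015,0],"dr":[0.05,-0.04,0.09]},
    {"claw":0,"slide":[-0.16,0.02,0],"dr":[0.12,-0.09,0.2]},
    {"claw":0,"slide":[-0.2,0.02,0],"dr":[0.18,-0.14,0.31]},
    {"claw":0,"slide":[-0.24,0.02,0],"dr":[0.24,-0.18,0.42]},
    {"claw":0,"slide":[-0.28,0.02,0],"dr":[0.31,-0.23,0.52]},
    {"claw":0,"slide":[-0.32,0.02,0],"dr":[0.37,-0.28,0.63]},
  ],
)

```text
time: 9.43
position: [0.5309, -0.094, 0.2501]
tcp_rot: [2.821, 1.241, 0.12]
wrist_force: [1.5, 0.5, -0.8]
grip_width: 0.0932
gripper_force: 0.0
```

```bash
cat > asc.py <<'E'
from plan import *
a=np.radians(39.6);x=np.array([np.sin(a),-np.cos(a),0]);y=np.array([np.cos(a),np.sin(a),0]);c=np.array([.5737,-.2478,0]);D=np.array([0,0,-1.])
E
python3 - <<'E'
from asc import *
go(c+[0,0,.18],toolR(D,x));print(get_obs()["position"])
E
```

```text
slide [-0.0899, 0.126, 0.1163] dr [0.0803, -0.0542, 0.1374] rows 4.644080828031033 1.3455111347522162 t 9.43
[ 0.53088102 -0.09400006  0.25011569]
```

Call:
send_rows(
  motion=[
    {"claw":0,"slide":[-0.03,0.03,0.02],"dr":[0.08,-0.054,0.137]},
    {"claw":0,"slide":[-0.06,0.06,0.03],"dr":[0.08,-0.054,0.137]},
    {"claw":0,"slide":[-0.09,0.09,0.04],"dr":[0.08,-0.054,0.137]},
    {"claw":0,"slide":[-0.12,0.11,0.05],"dr":[0.08,-0.054,0.137]},
    {"claw":0,"slide":[-0.15,0.126,0.07],"dr":[0.08,-0.054,0.137]},
    {"claw":0,"slide":[-0.15,0.126,0.09],"dr":[0.08,-0.054,0.137]},
    {"claw":0,"slide":[-0.15,0.126,0.09],"dr":[0.08,-0.054,0.137]},
    {"claw":0,"slide":[-0.15,0.126,0.09],"dr":[0.08,-0.054,0.137]},
  ],
)

```text
time: 10.1
position: [0.532, -0.2894, 0.1634]
tcp_rot: [2.953, 1.071, 0.003]
wrist_force: [-0.2, 0.3, 0.5]
grip_width: 0.0932
gripper_force: 0.0
```

```bash
python3 - <<'E'
from asc import *
go(c+[0,0,.18],toolR(D,x))
d=get_image("wrist");np.savez('w5.npz',**d);cv2.imwrite('pics/w5.png',d["frame"][:,:,::-1])
for p in [(15,95),(15,-95),(-15,-76),(-55,72),(0,0)]: print(p,proj(d,c+x*p[0]/1e3+y*p[1]/1e3+[0,0,.024]).round(0))
ob=get_obs();R=Ro.from_rotvec(ob["tcp_rot"]).as_matrix();L=(cloud(d)-ob["position"])@R*1000
for s in(-1,1):
    m=(s*L[...,1]>40)&(s*L[...,1]<70)&(abs(L[...,0])<16)&(L[...,2]>-80)&(L[...,2]<40);q=L[m];print(np.percentile(q[:,2],[90,97,99]).round(1))
E
```

```text
slide [0.0587, -0.0052, 0.0229] dr [0.0007, -0.0016, 0.0047] rows 1.5157126837570212 0.03991078274557209 t 10.1
(15, 95) [292.   6.]
(15, -95) [289. 229.]
(-15, -76) [257. 210.]
(-55, 72) [207.  36.]
(0, 0) [274. 126.]
[-24.  -18.2 -16. ]
[-24.1 -17.8 -15.8]
```

View pics/w5.png

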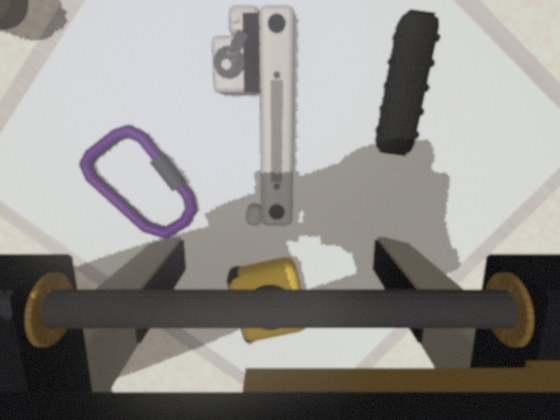

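The wrist view shows the silver ascender limb from (278,8) to (276,222), with its head at upper left (230,60). The sleeve at (400,90) and the carabiner at (140,180) are clear of the fingers. I'll refine the pose from the limb edges.

```bash
python3 - <<'E'
from asc import *
from tray import hit
d=load('w5');g=cv2.GaussianBlur(cv2.cvtColor(d["frame"],cv2.COLOR_RGB2GRAY),(5,5),1).astype(float)
n=np.array([0,0,1.]);pl=np.array([0,0,.024])
rows=np.arange(108,165,4)
E=lambda r,lo,hi:lo+np.argmax(abs(np.diff(g[r,lo:hi])))+.5
l=np.array([(E(r,250,272),r) for r in rows]);rr=np.array([(E(r,286,304),r) for r in rows])
print(l[:,0],rr[:,0])
for r in(115,140): print(g[r,252:304].astype(int))
t=[np.argmax(abs(np.diff(g[0:20,c])))+.5 for c in(272,278,284,290)];b=[212+np.argmax(abs(np.diff(g[212:235,c])))+.5 for c in(268,276,284)];print(t,b)
for nm,s in(("l",l),("r",rr)):
    X=hit(d,s,n,pl)[:,:2];v,_,_,_=[*cv2.fitLine(X.astype(np.float32),cv2.DIST_HUBER,0,1e-4,1e-4).ravel()];print(nm,np.degrees(np.arctan2(v,_))%180,(X@x[:2]).mean(),((X-c[:2])@x[:2]).mean())
for uv in((278,np.median(t)),(276,np.median(b))): print(((hit(d,np.array([uv],float),n,pl)-c)@np.stack([x,y],1))*1000)
P=cloud(d);print('z limb',np.median(P[110:160,268:290,2]),'z box',np.median(P[60:110,310:370,2]))
E
```

```text
[258.5 270.5 269.5 270.5 270.5 270.5 270.5 270.5 270.5 270.5 270.5 270.5
 270.5 270.5 259.5] [296.5 295.5 295.5 296.5 295.5 295.5 295.5 296.5 294.5 295.5 296.5 294.5
 294.5 296.5 295.5]
[215 215 215 215 215 212 205 193 182 177 179 185 191 195 198 198 196 188
 175 162 153 150 149 149 149 149 148 149 152 159 169 181 189 193 192 190
 185 178 169 158 149 146 152 167 186 201 210 214 215 215 215 215]
[216 216 216 216 215 213 208 197 185 178 179 183 189 193 196 197 196 191
 180 167 156 150 148 148 147 147 146 148 153 163 176 186 191 192 191 189
 183 176 166 156 148 150 160 177 194 206 212 214 215 215 215 215]
[np.float64(14.5), np.float64(13.5), np.float64(17.5), np.float64(5.5)] [np.float64(225.5), np.float64(218.5), np.float64(225.5)]
l 108.08105 0.5525047191858501 -0.0041186052928137195
r 109.43719 0.5760885210375785 0.019465196558914617
[[ 3.49835106 89.115146  ]]
[[  2.37859633 -91.37193761]]
z limb 0.024435743924564195 z box 0.0012310858390772528
```

```bash
cat >> asc.py <<'E'
c=c+x*.0023+y*.0017
a=np.radians(39.4);x=np.array([np.sin(a),-np.cos(a),0]);y=np.array([np.cos(a),np.sin(a),0])
E
python3 - <<'E'
from asc import *
go(c+y*.005+[0,0,.023],toolR(D,x))
E
```

```text
slide [0.0642, -0.0035, 0.1817] dr [0.0031, -0.0024, 0.0092] rows 4.623529146106632 0.08009981400492393 t 10.15
```

Call:
send_rows(
  motion=[
    {"claw":0,"slide":[0.03,-0.003,0.01],"dr":[0.003,-0.002,0.009]},
    {"claw":0,"slide":[0.064,-0.0035,0.03],"dr":[0.003,-0.002,0.009]},
    {"claw":0,"slide":[0.064,-0.0035,0.06],"dr":[0.003,-0.002,0.009]},
    {"claw":0,"slide":[0.064,-0.0035,0.09],"dr":[0.003,-0.002,0.009]},
    {"claw":0,"slide":[0.064,-0.0035,0.12],"dr":[0.003,-0.002,0.009]},
    {"claw":0,"slide":[0.064,-0.0035,0.14],"dr":[0.003,-0.002,0.009]},
    {"claw":0,"slide":[0.064,-0.0035,0.15],"dr":[0.003,-0.002,0.009]},
    {"claw":0,"slide":[0.064,-0.0035,0.15],"dr":[0.003,-0.002,0.009]},
  ],
)

```text
time: 10.82
position: [0.5799, -0.2449, 0.0145]
tcp_rot: [-2.957, -1.061, 0.0]
wrist_force: [1.2, 0.1, 0.5]
grip_width: 0.0929
gripper_force: 0.0
```

```bash
python3 - <<'E'
from asc import *
d=get_image("wrist")
go(c+y*.005+[0,0,.023],toolR(D,x))
g=cv2.GaussianBlur(cv2.cvtColor(d["frame"],cv2.COLOR_RGB2GRAY),(3,3),.8)
for r in(160,190,215): print(r,g[r,235:325:2].tolist())
for p in [(-15,30),(15,30),(0,30),(-15,10),(15,10)]: print(p,proj(d,c+x*p[0]/1e3+y*p[1]/1e3+[0,0,.024]).round(1))
E
```

```text
slide [-0.0001, -0.0003, 0.0327] dr [0.0013, -0.0007, 0.0011] rows 0.7849084637386633 0.014522279432932614 t 10.87
160 [68, 68, 68, 67, 70, 69, 69, 80, 109, 153, 177, 186, 195, 201, 201, 201, 201, 200, 198, 197, 197, 197, 196, 196, 195, 196, 195, 194, 193, 194, 194, 195, 193, 191, 184, 174, 162, 144, 137, 165, 203, 213, 214, 214, 214]
190 [64, 64, 65, 64, 65, 66, 64, 72, 97, 135, 169, 180, 189, 197, 199, 199, 199, 196, 178, 158, 155, 156, 155, 153, 155, 155, 155, 157, 173, 182, 181, 186, 170, 142, 125, 119, 114, 111, 132, 147, 148, 148, 148, 148, 148]
215 [146, 146, 146, 146, 145, 145, 146, 152, 157, 121, 107, 111, 116, 121, 122, 123, 123, 122, 106, 87, 85, 84, 84, 84, 85, 84, 85, 87, 103, 120, 124, 122, 122, 122, 118, 114, 110, 111, 135, 145, 145, 146, 146, 145, 145]
(-15, 30) [251.2 202.1]
(15, 30) [311.7 202.2]
(0, 30) [281.5 202.2]
(-15, 10) [251.9 240.4]
(15, 10) [310.8 240.4]
```

Call:
send_rows(
  motion=[
    {"claw":0,"slide":[0,0,0.012],"dr":[0,0,0]},
    {"claw":0,"slide":[0,0,0.022],"dr":[0,0,0]},
    {"claw":0,"slide":[0,0,0.028],"dr":[0,0,0]},
    {"claw":0,"slide":[0,0,0.032],"dr":[0,0,0]},
    {"claw":0,"slide":[0,0,0.032],"dr":[0,0,0]},
    {"claw":150,"slide":[0,0,0.032],"dr":[0,0,0]},
    {"claw":255,"slide":[0,0,0.032],"dr":[0,0,0]},
    {"claw":255,"slide":[0,0,0.032],"dr":[0,0,0]},
  ],
)

```text
time: 11.53
position: [0.5802, -0.2458, -0.016]
tcp_rot: [2.957, 1.059, 0.002]
wrist_force: [-2.5, 3.8, 6.8]
grip_width: 0.0779
gripper_force: 3.5
```

Call:
send_rows(
  motion=[
    {"claw":255,"slide":[0,0,0],"dr":[0,0,0]},
    {"claw":255,"slide":[0,0,0],"dr":[0,0,0]},
    {"claw":255,"slide":[0,0,0],"dr":[0,0,0]},
    {"claw":255,"slide":[0,0,0],"dr":[0,0,0]},
    {"claw":255,"slide":[0,0,0],"dr":[0,0,0]},
    {"claw":255,"slide":[0,0,0],"dr":[0,0,0]},
    {"claw":255,"slide":[0,0,0],"dr":[0,0,0]},
    {"claw":255,"slide":[0,0,0],"dr":[0,0,0]},
  ],
)

```text
time: 12.2
position: [0.5803, -0.246, -0.016]
tcp_rot: [2.957, 1.059, 0.002]
wrist_force: [-1.8, 1.9, 5.3]
grip_width: 0.0298
gripper_force: 31.3
```

Call:
send_rows(
  motion=[
    {"claw":255,"slide":[0,0,-0.01],"dr":[0,0,0]},
    {"claw":255,"slide":[0,0,-0.03],"dr":[0,0,0]},
    {"claw":255,"slide":[0,0,-0.06],"dr":[0,0,0]},
    {"claw":255,"slide":[0,0,-0.1],"dr":[0,0,0]},
    {"claw":255,"slide":[0,0,-0.14],"dr":[0,0,0]},
    {"claw":255,"slide":[0,0,-0.18],"dr":[0,0,0]},
    {"claw":255,"slide":[0,0,-0.22],"dr":[0,0,0]},
    {"claw":255,"slide":[0,0,-0.26],"dr":[0,0,0]},
  ],
)

```text
time: 12.87
position: [0.5793, -0.2458, 0.246]
tcp_rot: [2.957, 1.058, 0.002]
wrist_force: [1.5, -0.5, -1.3]
grip_width: 0.0295
gripper_force: 30.0
```

Call:
send_rows(
  motion=[
    {"claw":255,"slide":[0,0,-0.02],"dr":[0,0,0]},
    {"claw":255,"slide":[0,0,-0.03],"dr":[0,0,0]},
    {"claw":255,"slide":[0,0,-0.03],"dr":[0,0,0]},
  ],
)

```text
time: 13.12
position: [0.5801, -0.2462, 0.2758]
tcp_rot: [2.955, 1.058, 0.005]
wrist_force: [-0.7, -0.2, -0.9]
grip_width: 0.0298
gripper_force: 30.0
```

```bash
python3 - <<'E'
from asc import *
d=get_image("wrist");np.savez('w6.npz',**d);cv2.imwrite('pics/w6.png',d["frame"][:,:,::-1])
ob=get_obs();R=Ro.from_rotvec(ob["tcp_rot"]).as_matrix();p=ob["position"];print(ob["grip_width"],ob["gripper_force"],ob["wrist_force"],p)
L=(cloud(d)-p)@R*1000
m=(L[...,2]<-30)&(L[...,2]>-55)&(L[...,0]>12)&(L[...,0]<140)&(abs(L[...,1])<70)
q=L[m];print(m.sum());A=np.c_[q[:,:2],np.ones(len(q))]
A0=A[abs(q[:,1])<13];q0=q[abs(q[:,1])<13];co=np.linalg.lstsq(A0,q0[:,2],rcond=None)[0];print('top plane dz/dx,dz/dy,z0',co.round(4))
lim=q[(abs(q[:,1])<18)];print('xmax limb',np.percentile(lim[:,0],[98,99,99.8]).round(1))
for x0 in range(15,100,10):
    s=L[m&(abs(L[...,0]-x0)<4)];print(x0,s[:,1].min().round(1) if len(s) else None,s[:,1].max().round(1) if len(s) else None)
# pixel top end of limb
for xx in (85,88,90,92,95): print(xx,proj(d,p+R@np.array([xx,0,-40])/1000).round(1))
g=cv2.cvtColor(d["frame"],cv2.COLOR_RGB2GRAY);print(g[0:70:2,280].tolist(),g[0:70:2,265].tolist())
T,o=tray();go(o+T@[0,.005,.0235+.1],toolR(-T[:,2],T[:,0]))
E
```

```text
0.029495051181305913 29.98552769422531 [ 0.42188824  0.79312607 -2.36093676] [ 0.57976059 -0.24597434  0.27322405]
29061
top plane dz/dx,dz/dy,z0 [  0.0067   0.0147 -42.9869]
xmax limb [88.9 89.8 91.1]
15 -15.6 14.4
25 -55.5 14.3
35 -55.8 14.1
45 -54.0 14.3
55 -55.8 14.0
65 -54.7 14.2
75 -41.0 13.9
85 -41.2 14.2
95 -10.3 8.5
85 [279.9  66.1]
88 [279.9  57.7]
90 [279.9  52. ]
92 [279.9  46.3]
95 [279.9  37.7]
[216, 214, 216, 215, 215, 216, 216, 215, 215, 215, 215, 216, 215, 216, 215, 216, 216, 216, 215, 215, 215, 215, 216, 215, 214, 191, 162, 176, 180, 184, 190, 196, 200, 201, 191] [215, 216, 215, 216, 215, 216, 215, 215, 215, 214, 216, 216, 215, 215, 215, 216, 216, 216, 215, 216, 214, 216, 215, 216, 214, 191, 161, 176, 181, 188, 192, 198, 203, 201, 202]
slide [0.263, -0.4002, 0.1274] dr [-0.4757, 0.2661, -0.9928] rows 11.883644836640011 9.063129369070989 t 13.17
```

View pics/w6.png

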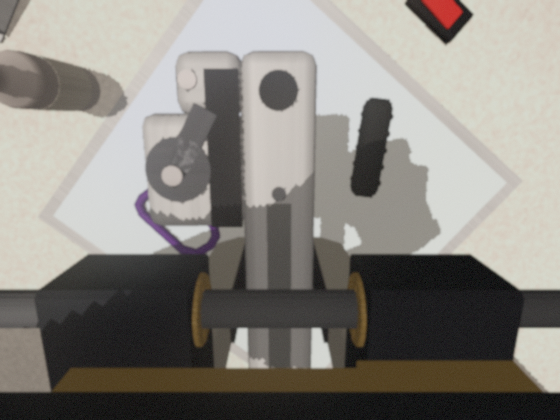

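The ascender is held flat: limb end at (280,51), head on the left, centred between the pads. Bottle at (30,80) is clear below. Next I carry it over.

Call:
send_rows(
  motion=[
    {"claw":255,"slide":[0.02,-0.03,0],"dr":[0,0,0]},
    {"claw":255,"slide":[0.04,-0.06,0],"dr":[0,0,0]},
    {"claw":255,"slide":[0.06,-0.09,0],"dr":[0,0,0]},
    {"claw":255,"slide":[0.08,-0.12,0],"dr":[0,0,0]},
    {"claw":255,"slide":[0.1,-0.15,0],"dr":[0,0,0]},
    {"claw":255,"slide":[0.12,-0.18,0],"dr":[0,0,0]},
    {"claw":255,"slide":[0.14,-0.21,0],"dr":[0,0,-0.08]},
    {"claw":255,"slide":[0.16,-0.24,0],"dr":[0,0,-0.16]},
  ],
)

```text
time: 13.83
position: [0.55, 0.0427, 0.2705]
tcp_rot: [-2.861, -1.296, 0.004]
wrist_force: [1.3, 0.2, -2.3]
grip_width: 0.0299
gripper_force: 30.0
```

```bash
python3 - <<'E'
from plan import *
T,o=tray();go(o+T@[0,.005,.0235+.1],toolR(-T[:,2],T[:,0]));print(get_obs()["position"])
E
```

```text
slide [0.1274, -0.1391, 0.125] dr [-0.4931, 0.2247, -0.8334] rows 5.427018643958892 7.955055440282433 t 13.83
[0.54997443 0.04267233 0.27050249]
```

Call:
send_rows(
  motion=[
    {"claw":255,"slide":[0.02,-0.02,0],"dr":[-0.06,0.03,-0.1]},
    {"claw":255,"slide":[0.04,-0.04,0],"dr":[-0.12,0.05,-0.2]},
    {"claw":255,"slide":[0.06,-0.07,0],"dr":[-0.18,0.08,-0.3]},
    {"claw":255,"slide":[0.08,-0.09,0],"dr":[-0.24,0.11,-0.4]},
    {"claw":255,"slide":[0.1,-0.11,0.01],"dr":[-0.3,0.136,-0.5]},
    {"claw":255,"slide":[0.12,-0.13,0.02],"dr":[-0.36,0.164,-0.61]},
    {"claw":255,"slide":[0.127,-0.139,0.04],"dr":[-0.43,0.195,-0.72]},
    {"claw":255,"slide":[0.127,-0.139,0.06],"dr":[-0.493,0.225,-0.833]},
  ],
)

```text
time: 14.5
position: [0.5296, 0.2307, 0.2097]
tcp_rot: [1.823, 2.057, 0.547]
wrist_force: [-0.5, -0.1, -2.7]
grip_width: 0.0297
gripper_force: 30.0
```

```bash
python3 - <<'E'
from plan import *
T,o=tray();go(o+T@[0,.005,.0235+.06],toolR(-T[:,2],T[:,0]));print(get_obs()["position"])
E
```

```text
slide [-0.0006, -0.0321, 0.0956] dr [-0.0059, 0.0041, -0.0121] rows 2.417715405693023 0.11247096052926846 t 14.5
[0.52960635 0.23074894 0.20973357]
```

Call:
send_rows(
  motion=[
    {"claw":255,"slide":[0,-0.02,0],"dr":[-0.006,0.004,-0.012]},
    {"claw":255,"slide":[0,-0.032,0.01],"dr":[-0.006,0.004,-0.012]},
    {"claw":255,"slide":[0,-0.032,0.035],"dr":[-0.006,0.004,-0.012]},
    {"claw":255,"slide":[0,-0.032,0.06],"dr":[-0.006,0.004,-0.012]},
    {"claw":255,"slide":[0,-0.032,0.08],"dr":[-0.006,0.004,-0.012]},
    {"claw":255,"slide":[0,-0.032,0.095],"dr":[-0.006,0.004,-0.012]},
    {"claw":255,"slide":[0,-0.032,0.095],"dr":[-0.006,0.004,-0.012]},
    {"claw":255,"slide":[0,-0.032,0.095],"dr":[-0.006,0.004,-0.012]},
  ],
)

```text
time: 15.17
position: [0.5488, 0.2303, 0.112]
tcp_rot: [1.817, 2.06, 0.548]
wrist_force: [-0.6, -0.2, -1.5]
grip_width: 0.0298
gripper_force: 30.0
```

```bash
python3 - <<'E'
from plan import *
T,o=tray();go(o+T@[0,.005,.0235+.06],toolR(-T[:,2],T[:,0]))
d=get_image("wrist");np.savez('w7.npz',**d);cv2.imwrite('pics/w7.png',d["frame"][:,:,::-1])
pts={"rim_in_UL":(.0175,.0975,.01),"rim_out_UL":(.0235,.1035,.01),"rim_in_LL":(-.089,.0975,.01),"rimU_end":(.0175,.035,.01),"plateUL":(.126,.118,0),"plateLL":(-.099,.118,0),"twinfootTL":(-.088,.095,.024)}
for k,v in pts.items(): print(k,proj(d,o+T@np.array(v)).round(1))
ob=get_obs();R=Ro.from_rotvec(ob["tcp_rot"]).as_matrix();p=ob["position"];L=(cloud(d)-p)@R*1000
m=(L[...,2]<-30)&(L[...,2]>-55)&(L[...,0]>12)&(L[...,0]<140)&(abs(L[...,1])<70);q=L[m]
print('held xmax',np.percentile(q[abs(q[:,1])<14][:,0],99.5),[ (L[m&(abs(L[...,0]-x0)<4)][:,1].min().round(1),L[m&(abs(L[...,0]-x0)<4)][:,1].max().round(1)) for x0 in(15,45,80)])
E
```

```text
slide [0.0025, -0.0002, 0.0012] dr [-0.0045, 0.0036, -0.0077] rows 0.06669977732533164 0.07681927949487999 t 15.17
rim_in_UL [308.1  64.8]
rim_out_UL [318.8  53.4]
rim_in_LL [121.5  66.4]
rimU_end [306.9 173.6]
plateUL [494.1  27.9]
plateLL [107.7  31.5]
twinfootTL [112.6  68. ]
held xmax 90.68940912456374 [(np.float64(-16.3), np.float64(13.3)), (np.float64(-56.4), np.float64(13.7)), (np.float64(-41.8), np.float64(13.4))]
```

View pics/w7.png

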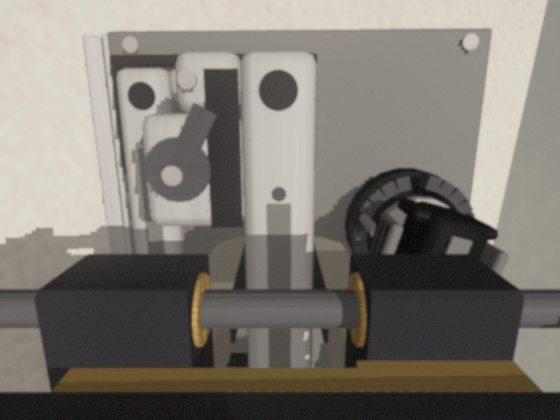

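The held ascender lies over the empty half: limb end at (280,53), head at (180,160). The twin is at (140,95), the plate corners at (488,30) and (108,35), and the knob at upper right with the bar open. I'll check the alignment numerically.

```bash
python3 - <<'E'
from plan import *
from tray import hit
d=load('w7');T,o=tray();g=cv2.GaussianBlur(cv2.cvtColor(d["frame"],cv2.COLOR_RGB2GRAY),(5,5),1).astype(float)
E=lambda v,lo:lo+np.argmax(abs(np.diff(v)))+.5
def K(u,v,z): return ((hit(d,np.array([[u,v]],float),T[:,2],o+T[:,2]*z)-o)@T*1000)[0,:2].round(1)
print('y=118 edge',[ (c,K(c,E(g[20:50,c],20),0)) for c in(350,400,450)])
print('x=126 edge',[K(E(g[r,465:505],465),r,0) for r in(60,90,130,160)])
print('twin low edge x=-88',[(E(g[r,112:130],112),K(E(g[r,112:130],112),r,.024)) for r in(90,120,150)])
print('twin top rows',[(c,K(c,E(g[55:85,c],55),.024)) for c in(130,140,155)])
P=cloud(d);k=(P-o)@T*1000
print('floor z',np.median(k[60:160,330:460,2]),np.median(k[60:80,330:460,2]),np.median(k[130:150,330:345,2]),'twin top z',np.median(k[110:150,125:138,2]))
print('g row90',g[90,85:130].astype(int).tolist())
E
```

```text
y=118 edge [(350, array([ 42.4, 117.8])), (400, array([ 71.4, 118.1])), (450, array([100.5, 117.9]))]
x=126 edge [array([124.5, 100.5]), array([124.4,  83.6]), array([124.4,  59.9]), array([124.2,  41.3])]
twin low edge x=-88 [(np.float64(112.5), array([-89.4,  83.8])), (np.float64(115.5), array([-89.7,  67.9])), (np.float64(119.5), array([-89.4,  51.4]))]
twin top rows [(130, array([-78.7,  95.2])), (140, array([-74.,  88.])), (155, array([-65.3,  95. ]))]
floor z 0.2361870481481481 0.23041717870440878 0.23548082473071913 twin top z 24.008441595611387
g row90 [212, 212, 209, 203, 197, 194, 197, 200, 202, 202, 202, 202, 202, 203, 204, 203, 202, 202, 201, 199, 192, 180, 170, 170, 179, 185, 178, 154, 122, 94, 83, 89, 108, 131, 150, 164, 173, 180, 185, 187, 186, 179, 163, 136, 105]
```

```bash
python3 - <<'E'
from plan import *
T,o=tray();go(o+T@[.0008,.005,.0235],toolR(-T[:,2],T[:,0]))
E
```

```text
slide [0.0024, -0.0005, 0.0624] dr [-0.0023, 0.0029, -0.0079] rows 1.498181547920161 0.0701062959594984 t 15.22
```

Call:
send_rows(
  motion=[
    {"claw":255,"slide":[0.0024,0,0.005],"dr":[-0.002,0.003,-0.008]},
    {"claw":255,"slide":[0.0024,0,0.012],"dr":[-0.002,0.003,-0.008]},
    {"claw":255,"slide":[0.0024,0,0.02],"dr":[-0.002,0.003,-0.008]},
    {"claw":255,"slide":[0.0024,0,0.028],"dr":[-0.002,0.003,-0.008]},
    {"claw":255,"slide":[0.0024,0,0.036],"dr":[-0.002,0.003,-0.008]},
    {"claw":255,"slide":[0.0024,0,0.042],"dr":[-0.002,0.003,-0.008]},
    {"claw":255,"slide":[0.0024,0,0.044],"dr":[-0.002,0.003,-0.008]},
    {"claw":255,"slide":[0.0024,0,0.044],"dr":[-0.002,0.003,-0.008]},
  ],
)

```text
time: 15.88
position: [0.5714, 0.2359, 0.0756]
tcp_rot: [1.806, 2.065, 0.554]
wrist_force: [-0.6, -0.6, -2.4]
grip_width: 0.0301
gripper_force: 30.0
```

```bash
python3 - <<'E'
from plan import *
from tray import hit
T,o=tray();d=get_image("wrist");np.savez('w8.npz',**d)
go(o+T@[.0008,.005,.0235],toolR(-T[:,2],T[:,0]));ob=get_obs();print(ob["wrist_force"],ob["gripper_force"])
g=cv2.GaussianBlur(cv2.cvtColor(d["frame"],cv2.COLOR_RGB2GRAY),(3,3),.8)
for k,v in {"rim_in_UL":(.0175,.0975,.01),"rim_out_UL":(.0235,.1035,.01),"twin TL":(-.088,.095,.024),"twin TR":(-.058,.095,.024)}.items(): print(k,proj(d,o+T@np.array(v)).round(1))
for r in(75,100,130): print(r,'limb right->rim',g[r,305:345].tolist())
print('col 280 rows',g[20:70,280].tolist());print('col 265',g[20:70,265].tolist())
print('row 75 left',g[75,80:180].tolist())
E
```

```text
slide [-0.0002, -0.0016, 0.0187] dr [0.0011, -0.0004, -0.0002] rows 0.4501127954882635 0.009375953424990658 t 15.93
[ 0.57667764  0.27204901 -1.38649451] 29.98599797487259
rim_in_UL [312.4  58.4]
rim_out_UL [326.   44.2]
twin TL [63.9 59.6]
twin TR [135.5  59.6]
75 limb right->rim [200, 198, 197, 194, 193, 191, 190, 187, 182, 171, 154, 128, 101, 82, 73, 70, 74, 91, 113, 129, 135, 137, 137, 137, 137, 137, 137, 137, 137, 138, 137, 137, 137, 137, 137, 138, 137, 137, 137, 136]
100 limb right->rim [199, 197, 195, 194, 192, 191, 189, 185, 178, 166, 146, 118, 91, 75, 70, 74, 90, 113, 129, 137, 138, 137, 137, 137, 137, 138, 138, 137, 137, 137, 137, 137, 136, 136, 137, 137, 137, 138, 137, 137]
130 limb right->rim [199, 197, 195, 194, 192, 190, 188, 183, 173, 154, 129, 101, 82, 74, 77, 90, 111, 128, 135, 137, 138, 138, 137, 136, 136, 137, 137, 137, 137, 137, 137, 136, 136, 136, 136, 136, 136, 136, 136, 136]
col 280 rows [142, 142, 141, 141, 141, 140, 140, 140, 140, 140, 139, 140, 140, 139, 139, 139, 139, 139, 140, 139, 139, 137, 131, 116, 96, 80, 74, 73, 77, 89, 112, 139, 160, 173, 180, 183, 186, 187, 189, 191, 192, 193, 195, 196, 197, 197, 197, 195, 185, 160]
col 265 [141, 141, 141, 140, 140, 140, 140, 140, 140, 140, 140, 139, 139, 140, 139, 139, 139, 138, 138, 138, 138, 137, 130, 116, 96, 79, 72, 71, 74, 86, 109, 137, 158, 172, 180, 183, 184, 186, 188, 190, 191, 191, 192, 193, 194, 194, 193, 193, 193, 194]
row 75 left [190, 190, 190, 190, 190, 190, 190, 189, 189, 188, 188, 189, 189, 189, 189, 188, 187, 186, 185, 184, 185, 187, 189, 190, 191, 192, 194, 195, 196, 196, 197, 197, 197, 197, 197, 196, 196, 197, 197, 197, 195, 194, 192, 191, 190, 189, 189, 189, 188, 187, 185, 184, 182, 179, 174, 166, 159, 154, 156, 160, 164, 168, 172, 177, 181, 185, 187, 189, 191, 193, 194, 196, 198, 199, 200, 201, 200, 200, 199, 198, 196, 195, 194, 192, 189, 185, 178, 168, 154, 135, 115, 104, 104, 109, 115, 123, 136, 154, 168, 177]
```

Call:
send_rows(
  motion=[
    {"claw":255,"slide":[0,-0.0025,0.002],"dr":[0,0,0]},
    {"claw":255,"slide":[0,-0.0025,0.004],"dr":[0,0,0]},
    {"claw":255,"slide":[0,-0.0025,0.006],"dr":[0,0,0]},
    {"claw":255,"slide":[0,-0.0025,0.009],"dr":[0,0,0]},
    {"claw":255,"slide":[0,-0.0025,0.012],"dr":[0,0,0]},
    {"claw":255,"slide":[0,-0.0025,0.015],"dr":[0,0,0]},
    {"claw":255,"slide":[0,-0.0025,0.017],"dr":[0,0,0]},
    {"claw":255,"slide":[0,-0.0025,0.017],"dr":[0,0,0]},
  ],
)

```text
time: 16.6
position: [0.5777, 0.2368, 0.06]
tcp_rot: [1.806, 2.065, 0.555]
wrist_force: [-0.6, -0.3, -2.5]
grip_width: 0.0298
gripper_force: 30.0
```

```bash
python3 - <<'E'
from plan import *
T,o=tray();d=get_image("wrist");np.savez('w9.npz',**d)
go(o+T@[-.0003,.005,.0235],toolR(-T[:,2],T[:,0]));ob=get_obs();print(T.T@ob["wrist_force"],ob["torque"],ob["gripper_force"])
k=(cloud(d)-o)@T*1000
print('asc top z',[np.median(k[r:r+20,262:268,2]).round(1) for r in(60,110,150)],'twin top',np.median(k[110:150,90:120,2]),'floor',np.median(k[60:150,380:440,2]))
E
```

```text
slide [-0.0002, -0.0002, 0.0017] dr [0.0011, -0.0005, -0.0002] rows 0.04135640444882179 0.00995872567593858 t 16.65
[-1.5489746  -0.4877221  -2.01837476] [-0.11212732  0.28598435  0.0389639 ] 29.98625099658966
asc top z [np.float64(25.9), np.float64(25.9), np.float64(25.8)] twin top 24.071243053979806 floor 0.2214385980907295
```

Call:
send_rows(
  motion=[
    {"claw":255,"slide":[0,0,0.001],"dr":[0,0,0]},
    {"claw":255,"slide":[0,0,0.002],"dr":[0,0,0]},
    {"claw":255,"slide":[0,0,0.002],"dr":[0,0,0]},
    {"claw":140,"slide":[0,0,0.002],"dr":[0,0,0]},
    {"claw":140,"slide":[0,0,0.002],"dr":[0,0,0]},
    {"claw":140,"slide":[0,0,0.002],"dr":[0,0,0]},
    {"claw":140,"slide":[0,0,0.002],"dr":[0,0,0]},
    {"claw":140,"slide":[0,0,0.002],"dr":[0,0,0]},
  ],
)

```text
time: 17.32
position: [0.5788, 0.2371, 0.0591]
tcp_rot: [1.805, 2.065, 0.556]
wrist_force: [0.4, -1.0, -0.8]
grip_width: 0.042
gripper_force: 0.0
```

```bash
python3 - <<'E'
from plan import *
T,o=tray();d=get_image("wrist");np.savez('w10.npz',**d)
go(o+T@[-.0003,.005,.0235],toolR(-T[:,2],T[:,0]));ob=get_obs();print(T.T@ob["wrist_force"],ob["torque"],ob["gripper_force"],ob["grip_width"])
k=(cloud(d)-o)@T*1000
print('asc top z',[np.median(k[r:r+20,262:268,2]).round(1) for r in(60,110,150)],'twin top',np.median(k[110:150,90:120,2]),'floor',np.median(k[60:150,380:440,2]))
E
```

```text
slide [-0.0003, -0.0005, 0.0001] dr [0.0018, -0.0007, -0.0002] rows 0.013827430006066548 0.01582212753071076 t 17.37
[-0.58993453 -0.2914351   0.28777667] [-0.08082186  0.10714429  0.00707435] 0.0 0.04171764137644947
asc top z [np.float64(24.3), np.float64(24.3), np.float64(24.1)] twin top 24.000074823881455 floor 0.23145095973790675
```

Call:
send_rows(
  motion=[
    {"claw":140,"slide":[0,0,-0.01],"dr":[0,0,0]},
    {"claw":140,"slide":[0,0,-0.03],"dr":[0,0,0]},
    {"claw":140,"slide":[0,0,-0.06],"dr":[0,0,0]},
    {"claw":100,"slide":[0,0,-0.1],"dr":[0,0,0]},
    {"claw":0,"slide":[0,0,-0.14],"dr":[0,0,0]},
    {"claw":0,"slide":[0,0,-0.17],"dr":[0,0,0]},
    {"claw":0,"slide":[0,0,-0.17],"dr":[0,0,0]},
    {"claw":0,"slide":[0,0,-0.17],"dr":[0,0,0]},
  ],
)

```text
time: 18.03
position: [0.494, 0.2259, 0.2089]
tcp_rot: [1.804, 2.063, 0.561]
wrist_force: [0.4, 0.1, -2.2]
grip_width: 0.0705
gripper_force: 0.0
```

```bash
cat > look.py <<'E'
from plan import *
T,o=tray()
for n in("top","scene","wrist"):
    d=get_image(n);np.savez('l_'+n+'.npz',**d);k=(cloud(d)-o)@T*1000
    m=(k[...,2]>19)&(k[...,2]<29)&(abs(k[...,1])<110)&(k[...,0]>-100)&(k[...,0]<25);m&=np.hypot(k[...,0]-81,k[...,1])>60
    for nm,s in(("asc",(k[...,0]>-12)&(abs(k[...,1])<97)),("twin",(k[...,0]<-60))):
        q=k[m&s]
        if len(q)>30:
            print(n,nm,len(q),'z',np.median(q[:,2]).round(1),'y',np.percentile(q[:,1],[1,99]).round(1),'x',np.percentile(q[:,0],[1,99]).round(1))
            A=np.c_[q[:,:2],np.ones(len(q))];print('   tilt',np.linalg.lstsq(A,q[:,2],rcond=None)[0][:2].round(3))
    r=np.hypot(k[...,0]-81,k[...,1]);b=k[(k[...,2]>24)&(k[...,2]<40)&(r>55)&(r<150)&((k[...,0]>30))]
    if len(b)>20: print(n,'bar ang',np.median(np.arctan2(-b[:,1],81-b[:,0])).round(3))
E
python3 - <<'E'
from look import *
c,s=np.cos(1.309),np.sin(1.309)
# tool y = -ey rotated CCW about n by theta
ty=T@np.array([s,-c,0]);go(o+T@[.0805,0,.056+.09],toolR(-T[:,2],ty))
E
```

```text
top asc 367 z 23.5 y [-91.9  16.1] x [-11.8  16.3]
   tilt [-0.039  0.005]
top twin 364 z 23.7 y [-91.6  32.5] x [-87.9 -60.2]
   tilt [ 0.016 -0.002]
top bar ang 1.299
scene asc 451 z 23.0 y [-92.1  90.8] x [-10.8  17.7]
   tilt [-0.063 -0.001]
scene twin 379 z 23.3 y [-93.5  91.3] x [-86.1 -60.3]
   tilt [-0.013 -0.001]
scene bar ang 1.342
wrist asc 6013 z 24.1 y [-84.9  94.8] x [-11.7  14.5]
   tilt [-0.046 -0.002]
wrist twin 5781 z 24.0 y [-84.8  94. ] x [-88.  -60.2]
   tilt [-0.022 -0.002]
wrist bar ang 1.273
slide [-0.005, 0.0815, 0.0466] dr [0.0001, -0.0002, 0.2619] rows 2.254170018693129 2.0954264746199267 t 18.18
```

Call:
send_rows(
  motion=[
    {"claw":0,"slide":[-0.002,0.03,0],"dr":[0,0,0.09]},
    {"claw":0,"slide":[-0.005,0.06,0],"dr":[0,0,0.18]},
    {"claw":0,"slide":[-0.005,0.0815,0],"dr":[0,0,0.262]},
    {"claw":0,"slide":[-0.005,0.0815,0.015],"dr":[0,0,0.262]},
    {"claw":0,"slide":[-0.005,0.0815,0.03],"dr":[0,0,0.262]},
    {"claw":0,"slide":[-0.005,0.0815,0.045],"dr":[0,0,0.262]},
    {"claw":0,"slide":[-0.005,0.0815,0.046],"dr":[0,0,0.262]},
    {"claw":0,"slide":[-0.005,0.0815,0.046],"dr":[0,0,0.262]},
  ],
)

```text
time: 18.85
position: [0.5874, 0.2328, 0.2048]
tcp_rot: [2.093, 1.84, 0.619]
wrist_force: [-0.5, -0.6, 0.1]
grip_width: 0.093
gripper_force: 0.0
```

```bash
python3 - <<'E'
from plan import *
T,o=tray();c,s=np.cos(1.309),np.sin(1.309)
ty=T@np.array([s,-c,0]);go(o+T@[.0805,0,.056],toolR(-T[:,2],ty));print(get_obs()["grip_width"])
d=get_image("wrist");k=(cloud(d)-o)@T*1000
q=k[(k[...,2]>67)&(k[...,2]<76)&(np.hypot(k[...,0]-81,k[...,1])<40)];print('grip top',len(q),q.mean(0).round(1));print(cv2.minAreaRect(q[:,:2].astype(np.float32)))
E
```

```text
slide [0.0004, 0.0006, 0.0898] dr [-0.0017, 0.0009, -0.0003] rows 2.1546313541916455 0.01565388198432673 t 18.85
0.093042053453825
grip top 2950 [80.2  2.5 71.3]
((79.50924682617188, 1.6549034118652344), (45.0734977722168, 57.91252136230469), 78.41063690185547)
```

Call:
send_rows(
  motion=[
    {"claw":0,"slide":[0,0.0005,0.02],"dr":[0,0,0]},
    {"claw":0,"slide":[0,0.0005,0.04],"dr":[0,0,0]},
    {"claw":0,"slide":[0,0.0005,0.055],"dr":[0,0,0]},
    {"claw":0,"slide":[0,0.0005,0.07],"dr":[0,0,0]},
    {"claw":0,"slide":[0,0.0005,0.08],"dr":[0,0,0]},
    {"claw":0,"slide":[0,0.0005,0.089],"dr":[0,0,0]},
    {"claw":0,"slide":[0,0.0005,0.089],"dr":[0,0,0]},
    {"claw":0,"slide":[0,0.0005,0.089],"dr":[0,0,0]},
  ],
)

```text
time: 19.57
position: [0.6323, 0.2391, 0.1306]
tcp_rot: [2.091, 1.839, 0.623]
wrist_force: [-0.2, -0.1, 0.3]
grip_width: 0.093
gripper_force: 0.0
```

Call:
send_rows(
  motion=[
    {"claw":255,"slide":[0,0,0],"dr":[0,0,0]},
    {"claw":255,"slide":[0,0,0],"dr":[0,0,0]},
    {"claw":255,"slide":[0,0,0],"dr":[0,0,0]},
    {"claw":255,"slide":[0,0,0],"dr":[0,0,0]},
    {"claw":255,"slide":[0,0,0],"dr":[0,0,0]},
    {"claw":255,"slide":[0,0,0],"dr":[0,0,0]},
    {"claw":255,"slide":[0,0,0],"dr":[0,0,0]},
    {"claw":255,"slide":[0,0,0],"dr":[0,0,0]},
  ],
)

```text
time: 20.23
position: [0.6307, 0.2394, 0.1295]
tcp_rot: [2.094, 1.841, 0.62]
wrist_force: [-22.9, 0.9, 11.1]
grip_width: 0.0462
gripper_force: 30.1
```

```bash
python3 - <<'E'
from plan import *
T,o=tray();go(o+T@[.0805,0,.056],toolR(-T[:,2],-T[:,1]));ob=get_obs();print(ob["grip_width"],ob["gripper_force"],T.T@ob["wrist_force"],ob["joint_positions"])
E
```

```text
slide [-0.0005, 0.0003, 0.0027] dr [-0.0025, 0.0011, 1.3082] rows 0.06650028860334671 10.46852861177523 t 20.23
0.046162996329332434 30.102526545524597 [-13.96732247   3.9637013   20.89079112] [ 0.38213576 -0.16846773  1.90893706 -0.15546797  0.89879374  0.57620827]
```

Squeezed home. Next I turn back by 1.31 rad.

Call:
send_rows(
  motion=[
    {"claw":255,"slide":[0,0,0],"dr":[0,0,0.05]},
    {"claw":255,"slide":[0,0,0],"dr":[0,0,0.13]},
    {"claw":255,"slide":[0,0,0],"dr":[0,0,0.22]},
    {"claw":255,"slide":[0,0,0],"dr":[0,0,0.31]},
    {"claw":255,"slide":[0,0,0],"dr":[0,0,0.4]},
    {"claw":255,"slide":[0,0,0],"dr":[0,0,0.49]},
    {"claw":255,"slide":[0,0,0],"dr":[0,0,0.58]},
    {"claw":255,"slide":[0,0,0],"dr":[0,0,0.66]},
  ],
)

```text
time: 20.9
position: [0.6311, 0.2392, 0.1299]
tcp_rot: [2.698, 1.106, 0.755]
wrist_force: [-17.2, -1.9, 6.3]
grip_width: 0.0463
gripper_force: 30.1
```

Call:
send_rows(
  motion=[
    {"claw":255,"slide":[0,0,0],"dr":[0,0,0.09]},
    {"claw":255,"slide":[0,0,0],"dr":[0,0,0.18]},
    {"claw":255,"slide":[0,0,0],"dr":[0,0,0.27]},
    {"claw":255,"slide":[0,0,0],"dr":[0,0,0.36]},
    {"claw":255,"slide":[0,0,0],"dr":[0,0,0.45]},
    {"claw":255,"slide":[0,0,0],"dr":[0,0,0.54]},
    {"claw":255,"slide":[0,0,0],"dr":[0,0,0.61]},
    {"claw":255,"slide":[0,0,0],"dr":[0,0,0.655]},
  ],
)

```text
time: 21.57
position: [0.6314, 0.2387, 0.1301]
tcp_rot: [-2.994, -0.185, -0.801]
wrist_force: [-15.4, -5.1, 6.3]
grip_width: 0.0465
gripper_force: 30.1
```

```bash
python3 - <<'E'
from plan import *
T,o=tray();go(o+T@[.0805,0,.056],toolR(-T[:,2],-T[:,1]));ob=get_obs();print(ob["grip_width"],ob["gripper_force"],T.T@ob["wrist_force"],T.T@ob["torque"])
d=get_image("scene");k=(cloud(d)-o)@T*1000
r=np.hypot(k[...,0]-81,k[...,1]);b=k[(k[...,2]>28)&(k[...,2]<38)&(r>60)&(r<150)&(k[...,0]<75)]
print(len(b),'bar ang',np.median(np.arctan2(-b[:,1],81-b[:,0])))
E
```

```text
slide [-0.0006, -0.0002, 0.0029] dr [0.0001, 0.0006, -0.0103] rows 0.07166430711863805 0.08255286927082722 t 21.57
0.04651753955158692 30.060904026031494 [-10.62369781  -2.9735398   13.42672041] [-0.55568035  2.14541905  0.43060164]
27 bar ang 0.07767700347718312
```

Call:
send_rows(
  motion=[
    {"claw":0,"slide":[0,0,0],"dr":[0,0,0]},
    {"claw":0,"slide":[0,0,0],"dr":[0,0,0]},
    {"claw":0,"slide":[0,0,0],"dr":[0,0,0]},
    {"claw":0,"slide":[0,0,0],"dr":[0,0,0]},
    {"claw":0,"slide":[0,0,0],"dr":[0,0,0]},
    {"claw":0,"slide":[0,0,-0.03],"dr":[0,0,0]},
    {"claw":0,"slide":[0,0,-0.07],"dr":[0,0,0]},
    {"claw":0,"slide":[0,0,-0.11],"dr":[0,0,0]},
  ],
)

```text
time: 22.28
position: [0.5767, 0.2313, 0.2256]
tcp_rot: [-2.994, -0.191, -0.802]
wrist_force: [0.8, 0.3, 0.5]
grip_width: 0.0922
gripper_force: 0.0
```

Call:
send_rows(
  motion=[
    {"claw":0,"slide":[0,0,-0.04],"dr":[0,0,0]},
    {"claw":0,"slide":[0,0,-0.08],"dr":[0,0,0]},
    {"claw":0,"slide":[0,0,-0.1],"dr":[0,0,0]},
    {"claw":0,"slide":[0,0,-0.1],"dr":[0,0,0]},
    {"claw":0,"slide":[0,0,-0.1],"dr":[0,0,0]},
  ],
)

```text
time: 22.7
position: [0.528, 0.2251, 0.3134]
tcp_rot: [-2.991, -0.191, -0.808]
wrist_force: [0.9, -0.7, -0.5]
grip_width: 0.093
gripper_force: 0.0
```

```bash
python3 - <<'E'
from look import *
for n in("wrist","top","scene"):
    d=load('l_'+n);k=(cloud(d)-o)@T*1000
    r=np.hypot(k[...,0]-81,k[...,1]);b=k[(k[...,2]>29)&(k[...,2]<37)&(r>45)&(r<150)&(k[...,0]<75)];print(n,len(b),'bar ang',np.median(np.arctan2(-b[:,1],81-b[:,0])))
    t=k[(k[...,2]>58)&(k[...,2]<70)&(abs(k[...,0]-81)<11)&(abs(k[...,1])<45)];print('  tab y',np.percentile(t[:,1],[2,10,90,98]).round(1) if len(t) else None,len(t))
E
```

```text
top asc 225 z 23.5 y [-92.4  39.8] x [-11.2  15.4]
   tilt [-0.034  0.006]
top twin 286 z 23.5 y [-93.1  11.9] x [-87.5 -60.4]
   tilt [0.042 0.011]
scene asc 425 z 22.9 y [-92.6  91.5] x [-11.6  18.1]
   tilt [-0.053  0.   ]
scene twin 333 z 23.1 y [-93.2  90.7] x [-85.3 -60.3]
   tilt [-0.006  0.   ]
wrist asc 3399 z 23.8 y [-89.8  94.1] x [-11.7  15.8]
   tilt [-0.057 -0.001]
wrist 1298 bar ang -0.01364542160167018
  tab y [-28.9 -27.6  29.6  31.2] 417
top 86 bar ang 0.032281986971715804
  tab y [-29.8 -28.8  27.9  29.9] 82
scene 169 bar ang 0.016469451542465183
  tab y [-30.5 -29.9  26.1  28.7] 79
```

```bash
python3 -c "
from cell import *
print(hand_in())"
```

```text
the job is handed in; nothing more can be done
None
```

The job is handed in at about 23 s of the 72 s. By the last depth measurements, both ascenders lie flat in the tray, the keeper bar is back within about 0.03 rad of locked, and the tabs measure about 60 mm across (sprung out); no verdict came back.

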